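# Rebuild a battery housing and hook its lid shut

## Robot

A 6-joint arm with a two-finger parallel gripper is mounted at the origin on the work surface. World frame = base frame: x ahead of the robot, y to its left, z up, the work surface at z = 0. Lengths are in mm, angles in rad, forces in N, time in s.
With the tool pointing down it reaches from about 350 to 775 mm from the base axis. Payload 7.3 kg.
Tool frame: the origin (TCP) lies at the very end of the fingers, on their centre line; the grasp point (between the pads) lies 19 mm behind it; z points along the fingers, y is the line along which they close (so a half turn about z gives the same grasp; the last joint's range is limited). The gripper opens to 92 mm and grips with 3 to 60 N. Pads are 19 mm wide; open, the fingers measure 130 mm over their backs; the gripper's body (75 mm by 190 mm) begins 47 mm behind the grasp point.
Start: joints at [-0.146, 0.342, 1.524, -0, 1.275, -0.146], TCP at [525.019, 0.019, 226.741] pointing down, gripper open.
Joint ranges: [-2.53, 2.53], [-0.77, 2.02], [0.04, 2.7], [-1, 4.14], [0.28, 2.66], [-3.11, 3.11]. Speed limits (rad/s): [2.57, 2.57, 3.14, 3.14, 3.14, 3.14].

## Interface

Orientations are given as [roll, pitch, yaw] about the fixed x, y, z axes, in that order (R = Rz(yaw) Ry(pitch) Rx(roll)).
In Python, from plant import * gives the robot as it stands.
- The arm moves only by the tool arm_command, never from a script. Its arguments are lists of equal length, an entry for each row: "gripper": the finger opening in mm, from 0 to 91.8; "dp": the shift along the tool's x, y, z in units of 25 mm (1.0 is 25 mm), a list of three; "twist": the turn about the tool's z in units of 5 degrees (1.0 is 5 degrees). A call has exactly 5 rows; each row shifts and turns the commanded pose from where the row before left it, along the tool's axes as they then stand; what a row does not reach is not made up. A row lasts 1/8 s, in which the tool goes at most 62.5 mm and 10.7 degrees, less where a joint would pass 70% of its speed; a pose out of reach is approached as far as the arm can. A call is refused whole if a number of a shift passes 1 or a number of a turn 1, either way. A call with a gripper value outside its range is refused whole. The fingers move at their own pace and stop on an object; the grip force is fixed at half the most. Time passes only in rows, so rows that do not move let the fingers close, or fill a call up. It gives the time, the measured TCP pose, the force, the opening and the grip force at its end, in the units of the state.
- get_obs(): the state, without advancing time (a new reading comes with each control period).
- capture(name): name is "scene" or "side" or "wrist"; returns the picture (400x640x3 uint8, red, green, blue); there is no depth.
- get_calibration(name): a dict with "mtx" (3x3 intrinsics, pixels), "position" and "attitude" of the camera in the world; the wrist camera has in their place "mount" (4x4, takes a point from camera to tool coordinates, whose origin is the TCP and whose axes are the flange's). Camera axes: x right, y down, z forward; pixel columns grow to the right and rows downward; lengths in mm; the calibration is good to about 2 mm. A picture is of the moment at which its call begins: read the wrist's pose just before it. get_calibration takes no time and is no camera call.
- close_job(): hands the job in; it is judged then, once.
The state is a dict: "time": time; "joint_positions": joint angles; "dq": joint speeds; "tau": joint torques, N m; "tool_pos": TCP position; "tcp_rot": TCP orientation; "contact_force": force on the tool from outside, world axes, zero at the start; "moment": the same for the moment, N m; "grip_width": finger opening in mm; "finger_force": force on a finger pad.
Only numpy, scipy, OpenCV 4.12 (cv2) and the standard library are available. Lean on these libraries where they do the work, as an engineer would, in place of code of your own. Each camera call takes 0.05 s, during which the arm holds its last target. There are 200 camera calls.

## Task

Rebuild the battery: swing the latch on top of the dark housing fully aside, stack every cell pack lying on the bench flat and square in its pocket, and lay the white spacer plate flat on top of them. Then fit the light grey lid: hold it tilted, hook its two tabs under the housing's lip, swing it down until it is fully seated, let go of it, and turn the latch back over it as far as it goes. Do not disturb the bottle, the screwdriver or the tin.

Things in the scene. Friction and masses are not known exactly. Their poses are not given: they have to be found in the camera images.
- housing: the dark grey plastic battery housing, 174 x 85 x 86 mm, fixed to the bench (place and yaw vary). Origin: below the centre of the pocket, at bench height; z up; its -x end (roughly towards the robot) has the lip, its +x end the latch. Side walls 68 mm high; cut away from x = -30 to +30 mm down to the 6 mm thick base (which reaches y = +-42 mm), so that fingers can lower parts in
- pocket (a point): centre of the pocket's floor, 6 mm above the bench. The pocket is 115 mm (housing x) by 59 mm (y) inside and 62 mm deep
- lip (a point): middle of the lip's lower inner edge, at x = -62, y = 0, z = 80 mm of the housing. The lip is a 6 mm thick bar over the slot for the tabs: the slot runs from here to a wall at x = -75 mm, is 64 mm wide (y = -32 to +32 mm) and 16 mm high (z = 64 to 80 mm)
- lid_seat (a point): where the origin of the seated lid comes: x = 0, y = 0, z = 68 mm of the housing, axes parallel to the housing's, on top of the side walls, with about 2.5 mm of play. Beyond the seated lid's edge a wall from x = 64.5 to 72 mm rises to z = 74 mm; two ears, inner faces at y = +-37 mm, x = 48 to 64.5 mm, equally high, flank it
- latch (a joint): angle (rad) of the aluminium swing latch: arm 14 mm wide, 8 mm thick, underside 76.5 mm above the bench, turning on an upright pivot at x = 81, y = 0 mm of the housing. 0 = closed (stop): it points to the housing's -x, over the lid's edge; growing values swing it to the -y side; 1.57 points along -y, stop at 1.7. Starts at 0 to 0.45, in the way. About 1 N of friction at the post; stays put
- latch_post (a point): centre of the top of the upright round post on the latch arm, 12 mm in diameter and 20 mm tall, 34 mm from the pivot; post top 104.5 mm above the bench, its foot at 84.5 mm. Made to be pinched from above
- pack1: a flat silver-coloured cell pack, rigid, 110 x 54 x 16 mm (x, y, z), about 160 g, with a black band and two brass contacts at one end; either end may face either way. Origin: centre of its underside, z up. At the start it lies flat on the bench (z = 0). There are two or three packs, the missing one reads None from the start
- pack2: a flat silver-coloured cell pack, rigid, 110 x 54 x 16 mm (x, y, z), about 160 g, with a black band and two brass contacts at one end; either end may face either way. Origin: centre of its underside, z up. At the start it lies flat on the bench (z = 0). There are two or three packs, the missing one reads None from the start
- pack3: a flat silver-coloured cell pack, rigid, 110 x 54 x 16 mm (x, y, z), about 160 g, with a black band and two brass contacts at one end; either end may face either way. Origin: centre of its underside, z up. At the start it lies flat on the bench (z = 0). There are two or three packs, the missing one reads None from the start
- spacer: the white rigid spacer plate with three dark round marks, 110 x 54 x 10 mm (x, y, z), 60 g. Origin: centre of its underside, z up. At the start it lies flat on the bench
- lid: the light grey plastic lid, about 150 g. Origin: on its underside, z up. Plate 6 mm thick from x = -60 to +62 mm and 68 mm wide (y); two tabs, 4 mm thick, flush with the underside, reach on to x = -72 mm, each 18 mm wide (|y| from 11 to 29 mm). On top an upright rib to hold it by: 10 mm thick (x from -5 to +5 mm), 50 mm long (y from -25 to +25 mm), from z = 6 to z = 32 mm. At the start it lies flat on the bench, tabs roughly towards the robot
- lid_tabs (a point): on the lid, midway between the ends of the two tabs: x = -72, y = 0, z = 2 mm of the lid
- bottle: bystander: white plastic bottle, 64 mm in diameter, 140 mm tall. Origin: centre of its underside
- screwdriver: bystander: screwdriver lying near the far edge of the mat
- tin: bystander: open steel cup, 76 mm across, 70 mm tall, near the far edge of the mat. Origin: centre of its underside
Not all that is in view belongs to the job. What is meant by the spacer is not turquoise, and is the smaller of those in its own colour. Several things have the shape of the lid; the one meant has the colours described above.

How it is judged (in metres and radians):
On the way, in this order (a step that is already met when the one before it is completed fails the run):
1. the latch is swung aside (beyond 1.3 rad) (value of joint latch above 1.3 rad), for 0.2 s.
2. every cell pack lies flat and square in the pocket (x of pack1 in the frame of housing between -0.006 and 0.006 m and y of pack1 in the frame of housing between -0.006 and 0.006 m and z of pack1 in the frame of housing between 0.003 and 0.043 m and angle between the z axis of each of pack1, pack2, pack3 and the z axis of housing, either way round below 0.06 rad and angle between the x axis of each of pack1, pack2, pack3 and the x axis of housing, either way round below 0.1 rad and linear speed of each of pack1, pack2, pack3 below 0.03 m/s and x of pack2 in the frame of housing between -0.006 and 0.006 m and y of pack2 in the frame of housing between -0.006 and 0.006 m and z of pack2 in the frame of housing between 0.003 and 0.043 m and x of pack3 in the frame of housing between -0.006 and 0.006 m and y of pack3 in the frame of housing between -0.006 and 0.006 m and z of pack3 in the frame of housing between 0.003 and 0.043 m), for 0.3 s.
3. the spacer plate lies flat in the pocket on top of the packs (all of step 2 and x of spacer in the frame of housing between -0.006 and 0.006 m and y of spacer in the frame of housing between -0.006 and 0.006 m and z of spacer in the frame of housing between 0.003 and 0.06 m and angle between the z axis of spacer and the z axis of housing, either way round below 0.06 rad and angle between the x axis of spacer and the x axis of housing, either way round below 0.1 rad and linear speed of spacer below 0.03 m/s and z of spacer in the frame of pack1 above 0.012 m and z of spacer in the frame of pack2 above 0.012 m and z of spacer in the frame of pack3 above 0.012 m), for 0.3 s.
4. the lid is tilted (over 0.1 rad) with its tabs under the lip (x of lid_tabs in the frame of housing below -0.064 m and z of lid_tabs in the frame of housing between 0.062 and 0.08 m and y of lid_tabs in the frame of housing between -0.01 and 0.01 m and angle between lid's own z axis and vertical above 0.1 rad), for 0.1 s.
5. the lid is swung down and seated, tabs under the lip (x of lid in the frame of housing between -0.006 and 0.006 m and y of lid in the frame of housing between -0.006 and 0.006 m and z of lid in the frame of housing between 0.065 and 0.071 m and angle between the z axis of lid and the z axis of housing, either way round below 0.04 rad and angle between the x axis of lid and the x axis of housing, either way round below 0.06 rad and x of lid_tabs in the frame of housing below -0.064 m and z of lid_tabs in the frame of housing below 0.078 m), for 0.3 s.
6. the latch is turned back over the lid (all of step 5 and value of joint latch below 0.15 rad), for 0.2 s.
At the end, for the whole second after the job is handed in: All packs present lie flat in the pocket (within 6 mm of its centre, 0.06 rad of flat, 0.1 rad of square), the spacer likewise on top of them; the lid is seated (within 6 mm, 3 mm in height, 0.04 rad of flat) with its tabs under the lip; the latch is within 0.15 rad of closed; everything is at rest (all of step 3 and all of step 6 and linear speed of lid below 0.03 m/s); the robot touches nothing.
It fails at once if the bottle is shifted by more than 30 mm or tipped (distance of bottle from where it was at the start of the episode above 0.03 m or angle between bottle's own z axis and vertical above 0.5 rad).
It fails at once if the screwdriver is shifted by more than 30 mm or tipped (distance of screwdriver from where it was at the start of the episode above 0.03 m).
It fails at once if the tin is shifted by more than 30 mm or tipped (distance of tin from where it was at the start of the episode above 0.03 m or angle between tin's own z axis and vertical above 0.5 rad).
Of pack1, pack2, pack3 only 2 to 3 are there at a start; the rules pass over those that are not, and their reading is None.
At some moment in a run one of pack1, pack2, pack3, spacer, lid may be knocked a few centimetres aside while the robot is not near it.
It also fails if it takes over 210 s, if anything falls off the work surface, if the arm or the gripper's body presses on something with over 40 N, if the wrist force passes 120 N, or if a joint passes its speed limit or range.

## Working session

There is one attempt and no reset: what is moved stays moved. The work goes in short steps, Python scripts to look and compute and a tool call to move; the robot and the scene stay as the last step left them, time stands still between calls to the robot, and variables do not carry over. Pictures are saved under pics/ and viewed, at most 14 in all, crops included, and the job is handed in when it is done.

Besides the shell and the picture viewer there is one more tool, called after ">>>" in YAML: its name, and indented under it one key for each argument. arm_command: Moves the arm, as the interface text tells. Its arguments: {"type":"object","properties":{"gripper":{"type":"array"},"dp":{"type":"array"},"twist":{"type":"array"}},"required":["gripper","dp","twist"]}

```bash
ls; mkdir -p pics
cat > h.py <<'E'
from plant import *
import numpy as np, cv2
from scipy.spatial.transform import Rotation as R
def cam(name):
    c=get_calibration(name); K=np.array(c["mtx"],float)
    if "mount" in c:
        o=get_obs(); T=np.eye(4); T[:3,:3]=R.from_euler('xyz',o["tcp_rot"]).as_matrix(); T[:3,3]=o["tool_pos"]
        M=T@np.array(c["mount"],float); return K,M[:3,:3],M[:3,3]
    return K,c["attitude"],c["position"]
def ray(C,uv,z):
    K,A,p=C; d=A@np.linalg.solve(K,[uv[0],uv[1],1.]); return p+d*(z-p[2])/d[2]
def proj(C,P):
    K,A,p=C; q=K@(A.T@(np.asarray(P,float)-p)); return q[:2]/q[2]
E
python3 - <<'E'
from h import *
print(get_obs())
for n in ("scene","side","wrist"):
    c=get_calibration(n); print(n,c)
    cv2.imwrite(f"pics/{n}0.png",capture(n)[:,:,::-1])
E
```

```text
pics
{'time': 0.0, 'joint_positions': array([-1.45989194e-01,  3.42726651e-01,  1.52499494e+00, -1.13090866e-05,
        1.27539940e+00, -1.45999768e-01]), 'dq': array([ 9.15168247e-05,  3.55533967e-04,  4.42956264e-04, -1.90822703e-03,
        8.72880914e-04, -7.62571236e-04]), 'tau': array([ 7.61924657e-04, -4.31245601e+01, -2.44219762e+01,  7.17750052e-02,
        5.59406646e-02, -1.04314388e-04]), 'tool_pos': array([5.24602051e+02, 8.29657293e-02, 2.26050628e+02]), 'tcp_rot': array([-3.14007900e+00, -2.11646432e-04,  1.57081004e+00]), 'contact_force': array([ 0.38808072, -0.87049812,  0.30986633]), 'moment': array([ 0.00988687, -0.01848538,  0.01500504]), 'finger_force': 0.0, 'grip_width': 91.91255233158289}
scene {'mtx': array([[391.70796343,   0.        , 319.53538803],
       [  0.        , 391.70796343, 209.08744043],
       [  0.        ,   0.        ,   1.        ]]), 'position': array([ 827.12649371, -473.35790797, 1052.66562427]), 'attitude': array([-2.59882897,  0.01112058,  0.56955314])}
side {'mtx': array([[383.87145438,   0.        , 312.85392034],
       [  0.        , 383.87145438, 204.31160306],
       [  0.        ,   0.        ,   1.        ]]), 'position': array([  56.27221702, -747.42650164,  755.90688883]), 'attitude': array([-2.21351723, -0.01495418, -0.52072436])}
wrist {'mtx': array([[299.33127208,   0.        , 314.89744728],
       [  0.        , 299.33127208, 201.70274611],
       [  0.        ,   0.        ,   1.        ]]), 'mount': array([[ 6.46935978e-04, -9.53299831e-01, -3.02024858e-01,
         8.22542458e+01],
       [ 9.99999769e-01,  5.53644085e-04,  3.94494073e-04,
        -3.67516419e-01],
       [-2.08856857e-04, -3.02025043e-01,  9.53299968e-01,
        -1.57325068e+02],
       [ 0.00000000e+00,  0.00000000e+00,  0.00000000e+00,
         1.00000000e+00]])}
```

```bash
sed -i 's/return K,c\["attitude"\],c\["position"\]/return K,R.from_euler("xyz",c["attitude"]).as_matrix(),np.array(c["position"])/' h.py
python3 - <<'E'
import cv2
a=cv2.imread("pics/scene0.png"); print(cv2.imwrite("pics/scene0b.png",cv2.resize(a,(800,500))))
E
```

```text
True
```

View pics/scene0.png

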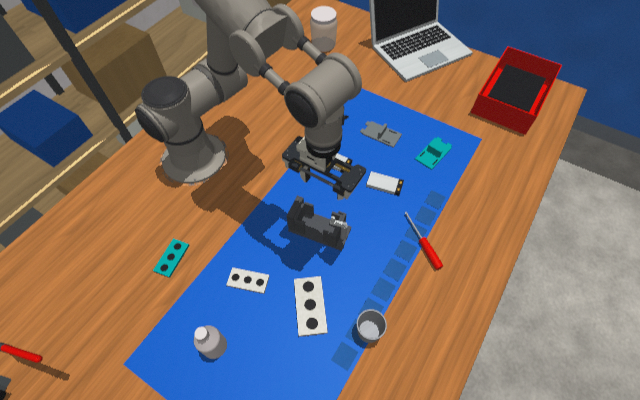

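View pics/side0.png

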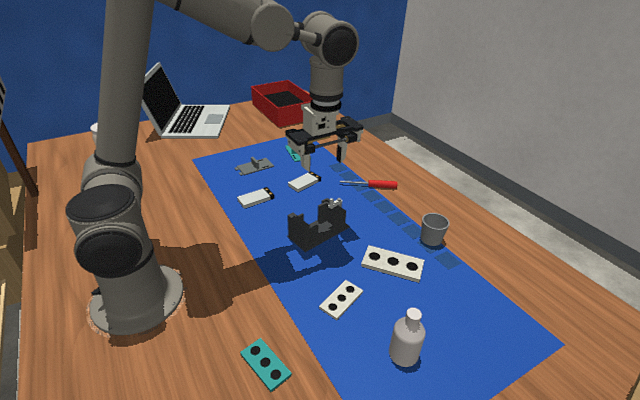

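Run:
```python
from h import *
S=cam("scene");D=cam("side")
for n,C,uv,z in [("packA",D,(253,198),16),("packB",D,(304,182),16),("packB",S,(384,183),16),("spacer",S,(248,279),10),("spacer",D,(341,299),10),("lid",S,(376,133),6),("lid",D,(254,167),6),
 ("house corner base",D,(293,253),0),("lip L top",D,(289,217),86),("lip R",D,(304,240),86),("far ear",D,(321,202),74),("post",D,(333,203),104),("post",S,(336,220),104),("bottle",S,(212,350),0),("tin",S,(370,335),0)]:
    print(n,ray(C,uv,z).round())
a=cv2.imread("pics/side0.png"); s=a[160:280,220:390]; 
b=cv2.imread("pics/scene0.png")[100:270,270:450]
o=np.zeros((600,800,3),np.uint8); s=cv2.resize(s,None,fx=3.5,fy=3.5,interpolation=3)[:420,:595]
o=cv2.resize(a[180:260,270:370],(750,600),interpolation=2); cv2.imwrite("pics/c1.png",o)
```

```text
packA [403. 228.  16.]
packB [595. 232.  16.]
packB [603. 240.  16.]
spacer [ 432. -251.   10.]
spacer [ 430. -256.   10.]
lid [476. 422.   6.]
lid [487. 423.   6.]
house corner base [406. -48.   0.]
lip L top [422.   5.  86.]
lip R [413. -99.  86.]
far ear [545.  36.  74.]
post [551. -19. 104.]
post [567.  -3. 104.]
bottle [ 469. -452.    0.]
tin [ 795. -199.    0.]
```

View pics/c1.png

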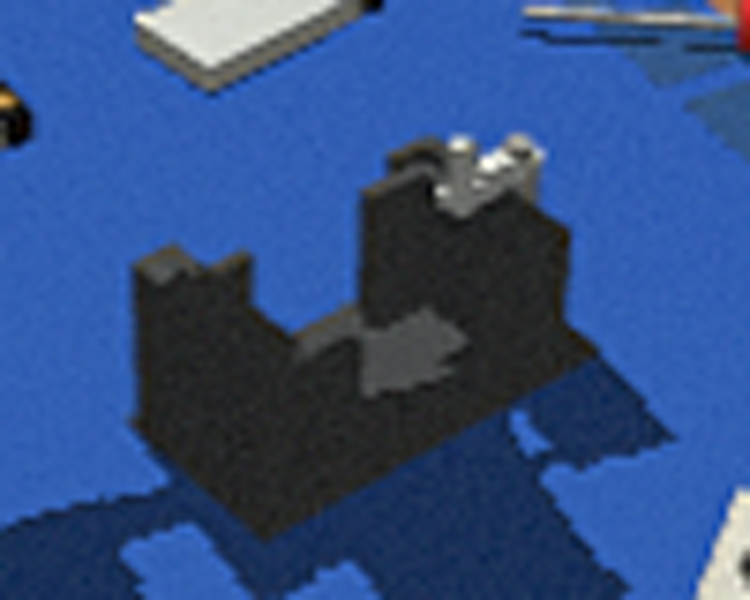

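View pics/wrist0.png

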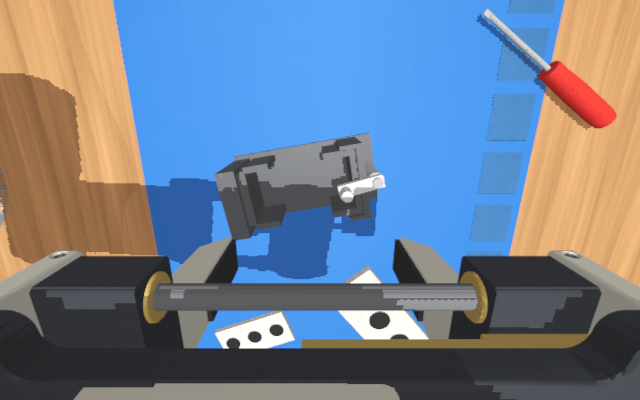

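Run:
```python
from h import *
D=cam("side"); W=cam("wrist")
P=[ray(D,(270+u/7.5,180+v/7.5),0) for u,v in ((135,425),(268,538),(600,352))]
for p in P: print(p.round(1))
print(np.linalg.norm(P[0]-P[1]),np.linalg.norm(P[2]-P[1]))
# wrist check: post, pivot, lip
for uv,z in (((347,195),104.5),((377,181),86),((218,176),86),((238,239),86),((370,134),74)): print(uv,ray(W,uv,z).round(1))
```

```text
[424.9  19.9   0. ]
[439.8 -61.1   0. ]
[610.6 -31.6   0. ]
82.32428528913483 173.29415836326086
(347, 195) [555.5   0.8 104.5]
(377, 181) [587.6  10.3  86. ]
(218, 176) [425.9  15.4  86. ]
(238, 239) [440.8 -54.5  86. ]
(370, 134) [580.   56.2  74. ]
```

>>> arm_command:
  gripper: [91,91,91,91,91]
  dp:
    - [0,0.6,0]
    - [0,0.6,0]
    - [0,0,0]
    - [0,0,0]
    - [0,0,0]
  twist: [0,1,1,1,1]

```text
time: 0.78
tool_pos: [554.9, 0.0, 226.3]
tcp_rot: [-3.141, 0.0, 1.219]
contact_force: [0.3, -0.0, 0.5]
grip_width: 91.1
finger_force: 0.0
```

>>> arm_command:
  gripper: [91,91,91,91,91]
  dp:
    - [0,0,0]
    - [0,0,0]
    - [0,0,0]
    - [0,0,0]
    - [0,0,0]
  twist: [1,1,1,1,1]

```text
time: 1.4
tool_pos: [554.8, 0.1, 226.4]
tcp_rot: [-3.141, 0.0, 0.783]
contact_force: [0.4, 0.1, -0.3]
grip_width: 91.3
finger_force: 0.0
```

>>> arm_command:
  gripper: [91,91,91,91,91]
  dp:
    - [0,0,0]
    - [0,0,0]
    - [0,0,0]
    - [0,0,0]
    - [0,0,0]
  twist: [1,1,1,1,1]

```text
time: 2.02
tool_pos: [554.8, 0.0, 226.4]
tcp_rot: [-3.141, 0.001, 0.346]
contact_force: [-1.0, 0.0, -0.2]
grip_width: 91.0
finger_force: 0.0
```

>>> arm_command:
  gripper: [91,91,91,91,91]
  dp:
    - [0,0,0]
    - [0,0,0]
    - [0,0,0]
    - [0,0,0]
    - [0,0,0]
  twist: [1,1,0,0,0]

```text
time: 2.65
tool_pos: [555.0, 0.0, 226.7]
tcp_rot: [-3.142, 0.0, 0.175]
contact_force: [0.3, 0.7, -0.3]
grip_width: 91.0
finger_force: 0.0
```

Run:
```python
from h import *
o=get_obs();print(o["time"],o["tool_pos"],o["tcp_rot"],o["joint_positions"])
cv2.imwrite("pics/w1.png",capture("wrist")[:,:,::-1])
```

```text
2.65 [5.54985680e+02 2.67481334e-02 2.26674177e+02] [-3.14158152e+00  5.11645846e-05  1.75497627e-01] [-1.38048553e-01  3.97185037e-01  1.44042291e+00 -5.38305073e-06
  1.30403681e+00  1.25725157e+00]
```

View pics/w1.png

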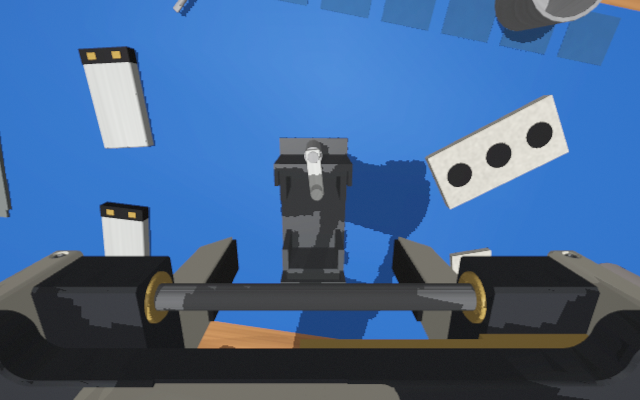

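```bash
cat >> h.py <<'E'
H=(512.,-6.,0.171)
def toH(p,H=None):
    H=H or globals()["H"]; c,s=np.cos(H[2]),np.sin(H[2]); d=np.asarray(p)[:2]-H[:2]; return np.array([c*d[0]+s*d[1],-s*d[0]+c*d[1]])
def fromH(q,H=None):
    H=H or globals()["H"]; c,s=np.cos(H[2]),np.sin(H[2]); return np.array([H[0]+c*q[0]-s*q[1],H[1]+s*q[0]+c*q[1]])
E
python3 - <<'E'
from h import *
W=cam("wrist")
for n,uv,z in (("post",(317,192),104.5),("pivot",(313,155),88),("endL",(276,138),60),("endR",(348,138),60),("wallL",(275,163),74),("wallR",(351,163),74),("innerL",(287,162),74),("innerR",(340,162),74)): p=ray(W,uv,z);print(n,p.round(1),toH(p).round(1))
cv2.imwrite("pics/s1.png",capture("scene")[:,:,::-1])
a=capture("wrist")[125:285,260:370]; cv2.imwrite("pics/w1c.png",cv2.resize(a,(412,600),interpolation=2)[:,:,::-1])
b=cv2.imread("pics/s1.png")[70:220,270:500];b=cv2.resize(b,(800,522))
o=np.zeros((600,800,3),np.uint8);o[:,:412]=cv2.imread("pics/w1c.png");o[:253,412:]=cv2.resize(b,(388,253));cv2.imwrite("pics/m1.png",o)
E
```

```text
post [558.4  -1.3 104.5] [46.6 -3.3]
pivot [590.6   8.4  88. ] [79.9  0.8]
endL [597.2  49.7  60. ] [93.5 40.4]
endR [610.6 -25.7  60. ] [ 93.8 -36.2]
wallL [573.3  45.7  74. ] [69.2 40.5]
wallR [587.2 -32.4  74. ] [ 69.6 -38.8]
innerL [576.5  33.5  74. ] [70.3 28. ]
innerR [586.2 -20.9  74. ] [ 70.6 -27.3]
```

View pics/m1.png

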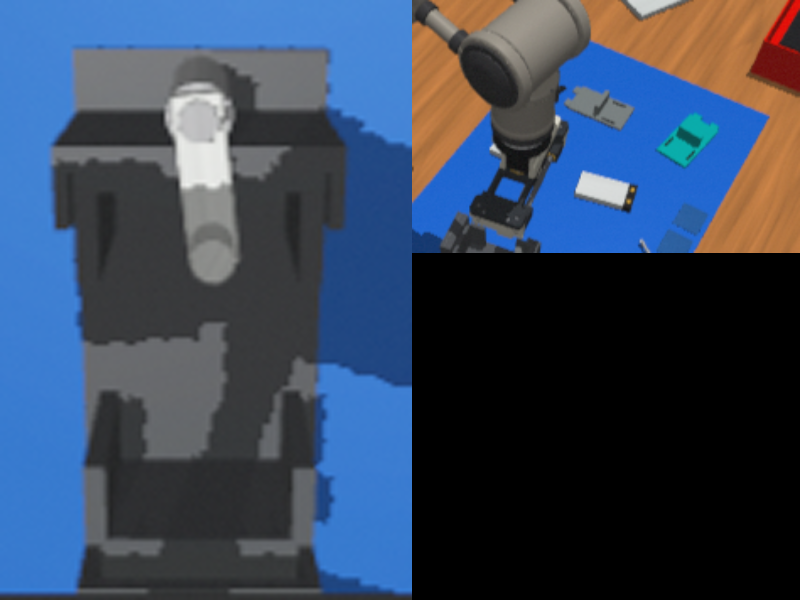

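>>> arm_command:
  gripper: [91,91,91,91,91]
  dp:
    - [0.13,0.08,1]
    - [0,0,1]
    - [0,0,1]
    - [0,0,1]
    - [0,0,1]
  twist: [0,0,0,0,0]

```text
time: 3.42
tool_pos: [558.7, -1.4, 101.0]
tcp_rot: [3.142, -0.0, 0.175]
contact_force: [0.1, 0.2, 0.2]
grip_width: 90.7
finger_force: 0.0
```

>>> arm_command:
  gripper: [40,8,8,8,8]
  dp:
    - [0,0,0.55]
    - [0,0,0]
    - [0,0,0]
    - [0,0,0]
    - [0,0,0]
  twist: [0,0,0,0,0]

```text
time: 4.05
tool_pos: [558.9, -1.4, 88.6]
tcp_rot: [3.141, -0.001, 0.175]
contact_force: [-0.2, -0.1, 0.5]
grip_width: 45.6
finger_force: 0.0
```

>>> arm_command:
  gripper: [8,8,8,8,8]
  dp:
    - [0,0,0]
    - [0,0,0]
    - [0,0,0]
    - [0,0,0]
    - [0,0,0]
  twist: [0,0,0,0,0]

```text
time: 4.68
tool_pos: [558.6, -1.3, 88.0]
tcp_rot: [-3.142, -0.0, 0.175]
contact_force: [-0.1, 0.7, -0.0]
grip_width: 10.7
finger_force: 30.0
```

>>> arm_command:
  gripper: [8,8,8,8,8]
  dp:
    - [0.1,0.37,0]
    - [0.21,0.35,0]
    - [0.3,0.27,0]
    - [0.37,0.17,0]
    - [0.4,0.05,0]
  twist: [0,0,0,0,0]

```text
time: 5.3
tool_pos: [596.2, -24.8, 87.9]
tcp_rot: [-3.14, 0.004, 0.175]
contact_force: [-5.7, 2.0, 4.5]
grip_width: 11.0
finger_force: 30.0
```

>>> arm_command:
  gripper: [8,8,40,60,60]
  dp:
    - [0,0,0]
    - [0,0,0]
    - [0,0,0]
    - [0,0,0]
    - [0,0,0]
  twist: [0,0,0,0,0]

```text
time: 5.92
tool_pos: [598.0, -25.6, 88.0]
tcp_rot: [3.141, -0.001, 0.174]
contact_force: [-0.1, 0.6, 0.2]
grip_width: 36.1
finger_force: 0.0
```

>>> arm_command:
  gripper: [60,60,60,60,60]
  dp:
    - [0,0,-1]
    - [0,0,-1]
    - [0,0,-1]
    - [0,0,-1]
    - [0,0,-1]
  twist: [0,0,0,0,0]

```text
time: 6.55
tool_pos: [597.9, -25.4, 213.8]
tcp_rot: [3.141, -0.0, 0.174]
contact_force: [-0.5, -0.3, 0.1]
grip_width: 60.1
finger_force: 0.0
```

```bash
sed -i 's/^H=.*/H=(512.3,-5.3,0.171)/' h.py
python3 - <<'E'
from h import *
o=get_obs();print(o["time"],o["tool_pos"],o["tcp_rot"])
cv2.imwrite("pics/w2.png",capture("wrist")[:,:,::-1])
E
```

```text
6.55 [597.85805776 -25.44995055 213.81421723] [ 3.14125149e+00 -3.58040223e-04  1.74245182e-01]
```

View pics/w2.png

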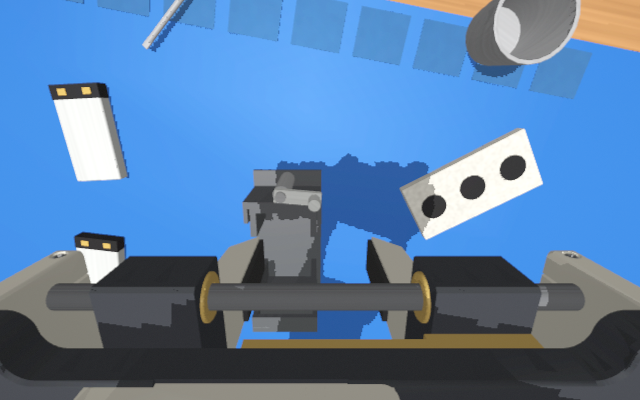

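```bash
cat >> h.py <<'E'
def rect(pts):
    (c,(w,h),a)=cv2.minAreaRect(np.float32(pts))
    if w<h: w,h,a=h,w,a+90
    return np.array(c),w,h,np.deg2rad(a)
def whites(C,img,z,amin=400,lo=110,smax=60):
    hsv=cv2.cvtColor(img,cv2.COLOR_RGB2HSV); m=((hsv[...,2]>lo)&(hsv[...,1]<smax)).astype(np.uint8)
    m=cv2.morphologyEx(m,cv2.MORPH_OPEN,np.ones((3,3)))
    out=[]
    for c in cv2.findContours(m,0,1)[0]:
        if cv2.contourArea(c)<amin: continue
        c=c[:,0]; out.append((c.mean(0).round(),)+rect([ray(C,p,z)[:2] for p in c]))
    return out
def show(l):
    for uv,c,w,h,a in l: print("px",uv,"c",c.round(1),"L %.1f W %.1f yaw %.3f"%(w,h,(a+np.pi/2)%np.pi-np.pi/2))
E
python3 - <<'E'
from h import *
img=cv2.imread("pics/w2.png")[:,:,::-1].copy(); W=cam("wrist"); show(whites(W,img,16))
img=cv2.imread("pics/w1.png")[:,:,::-1].copy()
for n in("scene","side"):
  print(n);C=cam(n);show(whites(C,capture(n),16,amin=100,lo=140))
E
```

```text
px [237. 392.] c [242.6  37.1] L 511.3 W 32.6 yaw -1.398
px [397. 324.] c [ 406.7 -178.5] L 46.7 W 26.3 yaw 0.172
px [232. 327.] c [358.4  50.3] L 62.9 W 26.0 yaw 0.173
px [579. 299.] c [ 494.3 -435.6] L 160.9 W 146.4 yaw 0.247
px [ 64. 294.] c [381.7 296.6] L 191.9 W 148.5 yaw -0.226
px [393. 261.] c [ 508.9 -151.3] L 82.6 W 38.9 yaw 0.588
px [262. 241.] c [489.2  22.3] L 126.6 W 110.9 yaw -0.149
px [286. 189.] c [579.3   5. ] L 89.7 W 40.5 yaw 1.500
px [473. 183.] c [ 623.1 -217.7] L 158.5 W 81.0 yaw -0.897
px [ 91. 138.] c [598.3 241.4] L 95.3 W 62.3 yaw 0.226
px [534.  24.] c [ 796.3 -228.5] L 90.2 W 61.0 yaw -1.395
scene
px [206. 338.] c [ 443.3 -437.6] L 64.4 W 64.0 yaw 0.710
px [369. 330.] c [ 784.9 -194.9] L 52.0 W 46.1 yaw 0.567
px [309. 308.] c [ 619.9 -220.3] L 155.0 W 75.7 yaw -0.891
px [247. 280.] c [ 434.  -254.3] L 108.8 W 54.6 yaw 0.359
px [382. 182.] c [594.9 242.4] L 94.4 W 52.9 yaw 0.223
px [568. 303.] c [1225.2  209.1] L 857.0 W 359.3 yaw -1.571
px [206. 169.] c [ 83.4 -16.2] L 159.0 W 50.5 yaw 1.396
px [334. 119.] c [321.  394.7] L 116.0 W 31.3 yaw -0.289
px [353
[... 444 characters left out ...]
aw -0.517
side
px [410. 331.] c [ 510.1 -410.3] L 66.0 W 59.6 yaw -0.982
px [414. 313.] c [ 553.  -379.2] L 34.2 W 31.2 yaw -0.510
px [ 98. 312.] c [-86.6 -18.2] L 111.0 W 26.9 yaw -1.507
px [343. 297.] c [ 429.8 -257.7] L 110.0 W 53.1 yaw 0.363
px [172. 291.] c [ 81.  -37.6] L 132.6 W 35.7 yaw 1.263
px [394. 263.] c [ 619.2 -220.9] L 156.1 W 76.9 yaw -0.891
px [253. 196.] c [406.8 236.7] L 95.1 W 52.9 yaw 0.057
px [303. 180.] c [596.4 243.5] L 95.3 W 50.2 yaw 0.229
px [105. 179.] c [ -4.  578.7] L 71.4 W 65.8 yaw -0.235
px [520. 220.] c [1084.7 -146.8] L 976.6 W 111.1 yaw 1.571
px [101. 126.] c [  30.6 1040.4] L 119.9 W 75.9 yaw 1.353
px [193. 123.] c [421.7 914.5] L 321.3 W 233.6 yaw 1.080
```

```bash
cat >> h.py <<'E'
def go(xyz,psi):
    o=get_obs(); p=o["tool_pos"]; y=o["tcp_rot"][2]; t=-np.rad2deg((psi-y+np.pi)%(2*np.pi)-np.pi)/5
    d=np.asarray(xyz,float)-p; c,s=np.cos(psi),np.sin(psi)
    print("after twist %.2f: dp %.2f %.2f %.2f"%(t,(c*d[0]+s*d[1])/25,(s*d[0]-c*d[1])/25,-d[2]/25))
E
python3 - <<'E'
from h import *
go((602.8,244.4,164),.226)
E
```

```text
after twist -0.59: dp 2.59 -10.48 2.00
```

>>> arm_command:
  gripper: [91,91,91,91,91]
  dp:
    - [0,0,0]
    - [0.26,-1,0]
    - [0.26,-1,0]
    - [0.26,-1,0]
    - [0.26,-1,0]
  twist: [-0.59,0,0,0,0]

```text
time: 7.32
tool_pos: [600.1, 78.8, 211.1]
tcp_rot: [-3.141, 0.002, 0.226]
contact_force: [0.9, -0.0, 0.1]
grip_width: 91.2
finger_force: 0.0
```

>>> arm_command:
  gripper: [91,91,91,91,91]
  dp:
    - [0.26,-1,0]
    - [0.26,-1,0]
    - [0.26,-1,0]
    - [0.26,-1,0]
    - [0.26,-1,0.5]
  twist: [0,0,0,0,0]

```text
time: 7.95
tool_pos: [604.4, 207.9, 199.4]
tcp_rot: [3.141, 0.0, 0.226]
contact_force: [-0.0, -0.3, 0.3]
grip_width: 91.0
finger_force: 0.0
```

>>> arm_command:
  gripper: [91,91,91,91,91]
  dp:
    - [0.25,-1,0.75]
    - [0,-0.48,0.75]
    - [0,0,0]
    - [0,0,0]
    - [0,0,0]
  twist: [0,0,0,0,0]

```text
time: 8.57
tool_pos: [602.8, 244.0, 163.8]
tcp_rot: [3.141, -0.002, 0.225]
contact_force: [0.3, -0.0, 0.1]
grip_width: 91.3
finger_force: 0.0
```

Run:
```python
from h import *
W=cam("wrist"); img=capture("wrist"); cv2.imwrite("pics/w3.png",img[:,:,::-1])
l=whites(W,img,16,amin=1500,lo=140); show(l)
```

```text
px [285. 328.] c [419.  239.9] L 62.1 W 56.8 yaw -1.345
px [138. 219.] c [522.  427.1] L 74.8 W 65.1 yaw 0.033
px [313. 192.] c [595.6 244.5] L 92.7 W 53.8 yaw 0.225
```

View pics/w3.png

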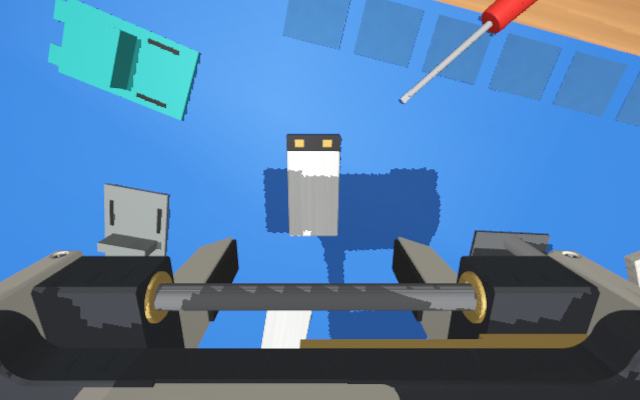

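Run:
```python
from h import *
W=cam("wrist"); img=cv2.imread("pics/w3.png",0)
print(img[128:156:1,300],img[228:242,300])
for uv in((314,134.5),(314,137),(314,151),(314,235.5)):
    p=ray(W,uv,16); print(uv,p.round(1),toH(p,(*get_obs()["tool_pos"][:2],get_obs()["tcp_rot"][2])))
go((602.8,244.4,4),.226)
```

```text
[156 155 156 156 156 135  71  75  81  82  82 152 207 216 215 213 215 216
 193 121  80  78  78 248 255 255 255 255] [165 164 164 164 165 164 166 172 150 138 137 138 138 138]
(314, 134.5) [656.9 257.5  16. ] [55.76352458  1.07863749]
(314, 137) [654.5 257.   16. ] [53.31269051  1.07926242]
(314, 151) [640.9 253.9  16. ] [39.3616431   1.08281972]
(314, 235.5) [550.  233.1  16. ] [-53.8990691    1.10659977]
after twist -0.01: dp 0.00 -0.01 6.39
```

>>> arm_command:
  gripper: [91,91,91,91,91]
  dp:
    - [0.04,-0.04,1]
    - [0,0,1]
    - [0,0,1]
    - [0,0,1]
    - [0,0,1]
  twist: [0,0,0,0,0]

```text
time: 9.25
tool_pos: [603.5, 245.5, 37.9]
tcp_rot: [-3.142, -0.001, 0.225]
contact_force: [-0.4, 0.3, 0.2]
grip_width: 91.2
finger_force: 0.0
```

>>> arm_command:
  gripper: [91,91,48,48,48]
  dp:
    - [0,0,0.9]
    - [0,0,0.5]
    - [0,0,0]
    - [0,0,0]
    - [0,0,0]
  twist: [0,0,0,0,0]

```text
time: 9.88
tool_pos: [603.6, 246.0, 4.1]
tcp_rot: [-3.142, -0.002, 0.226]
contact_force: [0.6, 0.2, -0.7]
grip_width: 65.9
finger_force: 0.0
```

>>> arm_command:
  gripper: [48,48,48,48,48]
  dp:
    - [0,0,0]
    - [0,0,0]
    - [0,0,0]
    - [0,0,-0.5]
    - [0,0,-1]
  twist: [0,0,0,0,0]

```text
time: 10.5
tool_pos: [601.9, 245.6, 39.9]
tcp_rot: [3.141, 0.003, 0.226]
contact_force: [-0.1, 0.6, -1.8]
grip_width: 53.8
finger_force: 30.0
```

>>> arm_command:
  gripper: [48,48,48,48,48]
  dp:
    - [0,0,-1]
    - [0,0,-1]
    - [0,0,-1]
    - [0,0,-1]
    - [0,0,0]
  twist: [0,0,0,0,0]

```text
time: 11.12
tool_pos: [604.0, 246.2, 142.9]
tcp_rot: [-3.141, -0.005, 0.226]
contact_force: [0.3, -0.0, -0.7]
grip_width: 53.4
finger_force: 30.0
```

Run:
```python
from h import *
go((*fromH((0,0)),141),H[2])
```

```text
after twist 0.63: dp -5.33 9.29 0.08
```

>>> arm_command:
  gripper: [48,48,48,48,48]
  dp:
    - [0,0,0]
    - [-0.53,0.93,0]
    - [-0.53,0.93,0]
    - [-0.53,0.93,0]
    - [-0.53,0.93,0]
  twist: [0.63,0,0,0,0]

```text
time: 11.75
tool_pos: [565.4, 144.3, 139.1]
tcp_rot: [-3.142, 0.002, 0.171]
contact_force: [0.5, -0.5, -1.5]
grip_width: 53.8
finger_force: 30.0
```

>>> arm_command:
  gripper: [48,48,48,48,48]
  dp:
    - [-0.54,0.93,0]
    - [-0.54,0.93,0]
    - [-0.54,0.93,0]
    - [-0.54,0.93,0]
    - [-0.53,0.93,0]
  twist: [0,0,0,0,0]

```text
time: 12.38
tool_pos: [518.9, 18.5, 139.3]
tcp_rot: [-3.141, 0.002, 0.171]
contact_force: [-0.2, -0.2, -1.6]
grip_width: 53.5
finger_force: 30.0
```

>>> arm_command:
  gripper: [48,48,48,48,48]
  dp:
    - [-0.53,0.92,0]
    - [0,0,0]
    - [0,0,0]
    - [0,0,0]
    - [0,0,0]
  twist: [0,0,0,0,0]

```text
time: 13.0
tool_pos: [511.0, -5.1, 140.3]
tcp_rot: [-3.142, 0.0, 0.172]
contact_force: [0.5, -0.2, -0.8]
grip_width: 53.7
finger_force: 30.0
```

Run:
```python
from h import *
go((*fromH((0,0)),10),H[2])
img=capture("wrist"); a=img[100:300,200:430]; cv2.imwrite("pics/w4.png",cv2.resize(a,(690,600),interpolation=2)[:,:,::-1])
np.save("w4.npy",img)
W=cam("wrist"); print(proj(W,[*fromH((57.5,0)),68]),proj(W,[*fromH((64.5,0)),74]))
```

```text
after twist 0.01: dp 0.05 0.02 5.21
[315.63807482 138.92931578] [315.67658423 130.00466925]
```

View pics/w4.png

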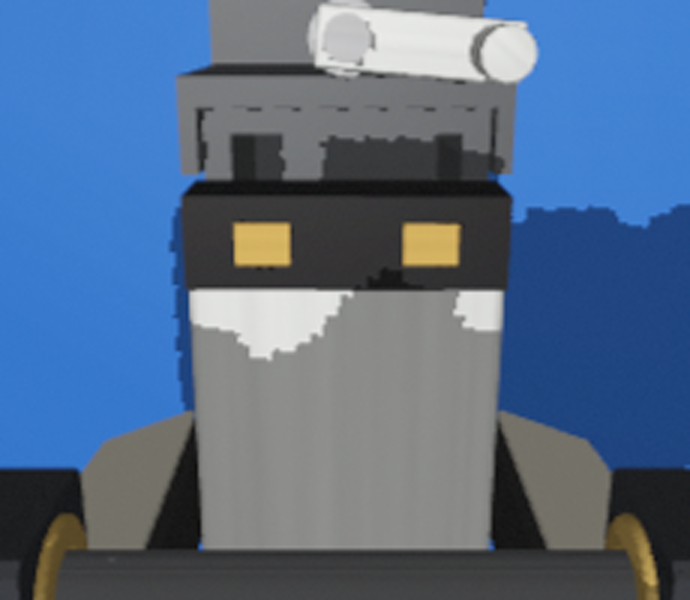

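Run:
```python
from h import *
W=cam("wrist"); o=get_obs(); T=(*o["tool_pos"][:2],o["tcp_rot"][2]); z=o["tool_pos"][2]
for u,v,zz in ((315.8,165.7,z+12),(315.8,160.3,z-4)): print("packend",toH(ray(W,(u,v),zz),T))
for x,zz in((72,74),(64.5,74),(64.5,68),(57.5,68),(57.5,6)): print(x,zz,proj(W,[*fromH((x,0)),zz]))
for y in(37,-37): print(proj(W,[*fromH((64.5,y)),74]))
g=cv2.cvtColor(np.load("w4.npy"),cv2.COLOR_RGB2GRAY); print(g[112:170,280]); print(g[112:170,330]);print(g[145,250:380])
```

```text
packend [54.3325298  -0.31476368]
packend [54.25699654 -0.35462583]
72 74 [315.70113383 119.33720917]
64.5 74 [315.67658423 130.00466925]
64.5 68 [315.65980645 129.41255234]
57.5 68 [315.63807482 138.92931578]
57.5 6 [315.50992224 132.27434851]
[264.89800519 129.921236  ]
[366.45338055 130.08809956]
[126 125 125 125 125 125 125 125 124  72  45  45  45  99 121 124 123 123
 122 123 123 123 121 110 119 122 122 123 122 121 120 120  92  51  38  38
  37  37  38  38  38  37  36  37  38  38  38  33  25  18  23  20  19  45
  56  59  58  57]
[233 231 230 227 224 225 227 227 227 227 226 211 128  95 116 119 119 119
 118 118 117 117 117 117 116 117 117 116 116 116 115 116 116 116 116  76
  57  58  58  58  60  58  57  58  58  58  57  49  31  22  23  20  21  35
  52  55  55  55]
[120 119 120 120 119 120 120 119 120 121 120 120 120 120 120  91  48  84
 113 120 120 120 120 120 121 121 102  68  51  51  51  51  51  51  55  64
  67  67  67  67  67  68  66  67 103 120 120 120 120 119 120 119 119 120
 119 118 119 118 119  97  77  76 104 118 118 118 118 118 118 117 117  96
  77 103 116 117 117 116 115 115 116 115  95  76  77 102 114 115 115 114
 114 115 114 114  93  69  58  55  55  54  54  54  53  54  95 112 111 110
 110 110 110 110 109  82  43  90 109 109 108 109 107 119 121 121 122 121
 121 120 121 121]
```

>>> arm_command:
  gripper: [48,48,48,48,48]
  dp:
    - [-0.07,0,0]
    - [0,0,1]
    - [0,0,0.8]
    - [0,0,0.5]
    - [0,0,0.3]
  twist: [0,0,0,0,0]

```text
time: 13.68
tool_pos: [509.2, -6.0, 75.0]
tcp_rot: [-3.142, 0.0, 0.171]
contact_force: [0.3, -0.7, -0.7]
grip_width: 53.7
finger_force: 30.0
```

>>> arm_command:
  gripper: [48,48,48,48,48]
  dp:
    - [0,0,0.3]
    - [0,0,0.3]
    - [0,0,0]
    - [0,0,0]
    - [0,0,0]
  twist: [0,0,0,0,0]

```text
time: 14.3
tool_pos: [509.4, -6.1, 60.8]
tcp_rot: [3.141, -0.001, 0.171]
contact_force: [0.1, -0.3, -2.4]
grip_width: 54.0
finger_force: 30.0
```

>>> arm_command:
  gripper: [48,48,48,48,48]
  dp:
    - [0,0,0.5]
    - [0,0,0.5]
    - [0,0,0.5]
    - [0,0,0.4]
    - [0,0,0.08]
  twist: [0,0,0,0,0]

```text
time: 14.92
tool_pos: [508.7, -5.9, 10.0]
tcp_rot: [-3.141, 0.002, 0.171]
contact_force: [0.1, -0.3, -0.7]
grip_width: 53.9
finger_force: 30.0
```

>>> arm_command:
  gripper: [48,48,60,70,70]
  dp:
    - [0,0,0]
    - [0,0,0]
    - [0,0,0]
    - [0,0,0]
    - [0,0,0]
  twist: [0,0,0,0,0]

```text
time: 15.55
tool_pos: [509.3, -6.0, 11.2]
tcp_rot: [3.141, -0.0, 0.171]
contact_force: [0.2, 0.7, 0.4]
grip_width: 69.4
finger_force: 0.0
```

>>> arm_command:
  gripper: [75,75,75,75,75]
  dp:
    - [0,0,0]
    - [0,0,-1]
    - [0,0,-1]
    - [0,0,-1]
    - [0,0,-1]
  twist: [0,0,0,0,0]

```text
time: 16.18
tool_pos: [509.1, -6.0, 111.8]
tcp_rot: [3.142, -0.0, 0.171]
contact_force: [0.1, 0.6, 0.2]
grip_width: 74.7
finger_force: 0.0
```

>>> arm_command:
  gripper: [91,91,91,91,91]
  dp:
    - [0,0,-1]
    - [0,0,0]
    - [0,0,0]
    - [0,0,0]
    - [0,0,0]
  twist: [0,0,0,0,0]

```text
time: 16.8
tool_pos: [508.8, -6.0, 135.2]
tcp_rot: [-3.141, 0.001, 0.171]
contact_force: [0.4, -0.2, -0.5]
grip_width: 91.1
finger_force: 0.0
```

Run:
```python
from h import *
img=capture("wrist"); a=img[100:300,200:430]; cv2.imwrite("pics/w5.png",cv2.resize(a,(690,600),interpolation=2)[:,:,::-1])
C=cam("side");show([l for l in whites(C,capture("side"),16,amin=100,lo=140) if 300<l[1][0]<700])
C=cam("scene");show([l for l in whites(C,capture("scene"),16,amin=100,lo=140) if 300<l[1][0]<700])
go((414.3,237.1,141),.057)
```

```text
px [410. 331.] c [ 510.1 -410.3] L 66.0 W 59.6 yaw -0.982
px [414. 313.] c [ 553.  -379.2] L 34.2 W 31.2 yaw -0.510
px [343. 297.] c [ 429.8 -257.7] L 110.0 W 53.1 yaw 0.363
px [394. 262.] c [ 619.  -220.6] L 156.7 W 77.3 yaw -0.884
px [253. 197.] c [407.  236.6] L 95.3 W 52.9 yaw 0.039
px [193. 123.] c [422.3 914.2] L 322.2 W 234.1 yaw 1.076
px [206. 338.] c [ 442.8 -437.9] L 65.4 W 63.0 yaw 0.567
px [310. 306.] c [ 619.5 -220. ] L 156.0 W 75.5 yaw -0.889
px [247. 280.] c [ 433.9 -254.3] L 108.6 W 54.6 yaw 0.359
px [418.  47.] c [421.9 917.8] L 331.2 W 239.4 yaw 1.063
after twist 1.31: dp -3.23 -9.93 -0.22
```

View pics/w5.png

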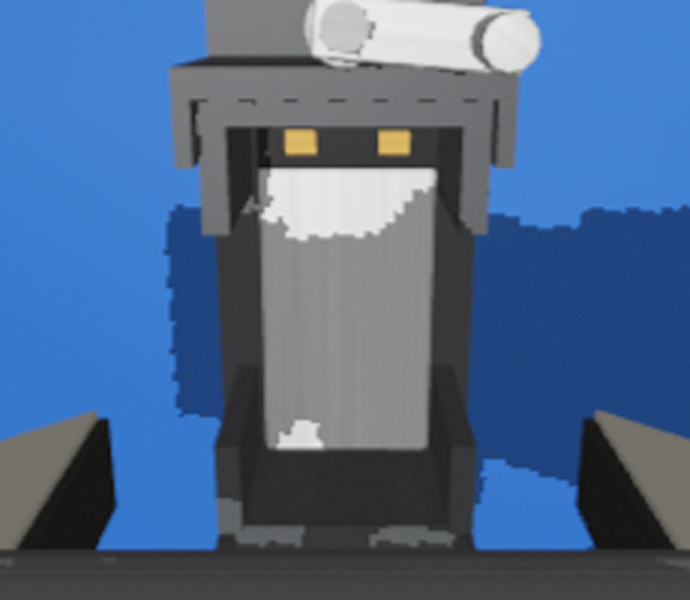

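>>> arm_command:
  gripper: [91,91,91,91,91]
  dp:
    - [0,0,-0.6]
    - [0,0,-0.6]
    - [-0.32,-0.99,0]
    - [-0.32,-0.99,0]
    - [-0.32,-0.99,0]
  twist: [0.66,0.65,0,0,0]

```text
time: 17.58
tool_pos: [480.7, 67.4, 165.9]
tcp_rot: [-3.142, -0.0, 0.056]
contact_force: [0.6, 0.3, 0.9]
grip_width: 90.7
finger_force: 0.0
```

>>> arm_command:
  gripper: [91,91,91,91,91]
  dp:
    - [-0.32,-0.99,0]
    - [-0.32,-0.99,0]
    - [-0.32,-0.99,0]
    - [-0.32,-0.99,0]
    - [-0.32,-0.99,0]
  twist: [0,0,0,0,0]

```text
time: 18.2
tool_pos: [433.7, 188.8, 165.9]
tcp_rot: [-3.142, -0.0, 0.057]
contact_force: [0.6, -0.3, -0.0]
grip_width: 90.8
finger_force: 0.0
```

>>> arm_command:
  gripper: [91,91,91,91,91]
  dp:
    - [-0.32,-0.99,0]
    - [-0.35,-0.99,0]
    - [0,0,0]
    - [0,0,0]
    - [0,0,0]
  twist: [0,0,0,0,0]

```text
time: 18.82
tool_pos: [414.9, 235.8, 165.9]
tcp_rot: [3.141, -0.0, 0.056]
contact_force: [-0.3, -0.7, 0.2]
grip_width: 90.9
finger_force: 0.0
```

```bash
sed -i 's/^H=.*/H=(509.5,-5.9,0.171)/' h.py
cat >> h.py <<'E'
def tframe():
    o=get_obs(); return (*o["tool_pos"][:2],o["tcp_rot"][2])
def blobT(img,z,lo=110,smax=60,amin=1500,hsvf=None):
    W=cam("wrist"); hsv=cv2.cvtColor(img,cv2.COLOR_RGB2HSV)
    m=((hsv[...,1]<smax) if hsvf is None else hsvf(hsv)).astype(np.uint8); m[238:]=0
    m=cv2.morphologyEx(m,cv2.MORPH_OPEN,np.ones((3,3)))
    for c in cv2.findContours(m,0,1)[0]:
        if cv2.contourArea(c)<amin: continue
        c=c[:,0]; q=np.array([toH(ray(W,p,z),tframe()) for p in c]); ce,w,h,a=rect(q)
        if abs(ce[0])<150: print("px",c.mean(0).round(),"x %.1f..%.1f y %.1f..%.1f c %s L %.1f W %.1f a %.3f"%(*np.percentile(q[:,0],[.5,99.5]),*np.percentile(q[:,1],[.5,99.5]),ce.round(1),w,h,(a+1.57)%3.1416-1.57))
E
python3 - <<'E'
from h import *
print(tframe()); img=capture("wrist"); cv2.imwrite("pics/w6.png",img[:,:,::-1])
blobT(img,16,smax=90); print("w3 check")
g=cv2.cvtColor(img,cv2.COLOR_RGB2HSV); print(g[120:245:3,312].tolist())
E
```

```text
(np.float64(414.91267684722146), np.float64(235.77194686026766), np.float64(0.05572805234480316))
px [312. 184.] x -54.5..54.8 y -23.9..30.8 c [-0.1  3.4] L 109.5 W 54.0 a -0.011
px [123.  99.] x 20.0..149.3 y 149.9..228.2 c [ 84.3 189.9] L 129.1 W 77.5 a -0.024
px [580. 107.] x -29.4..172.4 y -350.1..-185.5 c [  69.7 -264.8] L 209.4 W 141.5 a 0.159
w3 check
[[106, 158, 247], [106, 159, 246], [106, 159, 246], [106, 158, 246], [106, 159, 246], [111, 140, 93], [150, 3, 84], [120, 3, 83], [160, 9, 82], [165, 6, 82], [170, 9, 81], [0, 0, 255], [0, 0, 255], [0, 0, 255], [0, 0, 255], [0, 0, 255], [0, 0, 255], [50, 4, 173], [45, 3, 172], [50, 4, 173], [50, 4, 173], [60, 3, 172], [50, 4, 173], [40, 4, 172], [40, 4, 172], [40, 4, 172], [45, 3, 172], [40, 4, 172], [45, 3, 171], [50, 4, 172], [40, 4, 172], [45, 3, 171], [45, 3, 171], [45, 3, 171], [30, 3, 171], [40, 3, 245], [40, 3, 254], [40, 3, 254], [30, 2, 255], [106, 170, 240], [106, 170, 240], [106, 172, 240]]
```

>>> arm_command:
  gripper: [91,91,91,91,91]
  dp:
    - [0,-0.14,1]
    - [0,0,1]
    - [0,0,1]
    - [0,0,1]
    - [0,0,1]
  twist: [0,0,0,0,0]

```text
time: 19.5
tool_pos: [414.8, 239.5, 40.3]
tcp_rot: [-3.142, -0.0, 0.056]
contact_force: [-0.0, -0.2, -0.1]
grip_width: 90.6
finger_force: 0.0
```

>>> arm_command:
  gripper: [91,91,48,48,48]
  dp:
    - [0,0,0.9]
    - [0,0,0.58]
    - [0,0,0]
    - [0,0,0]
    - [0,0,0]
  twist: [0,0,0,0,0]

```text
time: 20.12
tool_pos: [414.9, 240.2, 4.7]
tcp_rot: [-3.141, -0.002, 0.057]
contact_force: [-0.3, -0.7, 0.3]
grip_width: 65.6
finger_force: 0.0
```

>>> arm_command:
  gripper: [48,48,48,48,48]
  dp:
    - [0,0,0]
    - [0,0,0]
    - [0,0,0]
    - [0,0,-0.5]
    - [0,0,-1]
  twist: [0,0,0,0,0]

```text
time: 20.75
tool_pos: [413.4, 239.7, 41.5]
tcp_rot: [3.141, 0.003, 0.057]
contact_force: [0.4, 0.6, -1.7]
grip_width: 53.6
finger_force: 30.0
```

>>> arm_command:
  gripper: [48,48,48,48,48]
  dp:
    - [0,0,-1]
    - [0,0,-1]
    - [0,0,-1]
    - [0,0,-1]
    - [0,0,0]
  twist: [0,0,0,0,0]

```text
time: 21.38
tool_pos: [415.2, 240.4, 143.3]
tcp_rot: [-3.14, -0.004, 0.057]
contact_force: [1.4, 0.4, -2.1]
grip_width: 53.5
finger_force: 30.0
```

Run:
```python
from h import *
go((509.3,-6,141),H[2])
```

```text
after twist -1.31: dp 2.03 10.35 0.09
```

>>> arm_command:
  gripper: [48,48,48,48,48]
  dp:
    - [0,0,0]
    - [0,0,0]
    - [0.18,0.94,0]
    - [0.18,0.94,0]
    - [0.18,0.94,0]
  twist: [-0.66,-0.65,0,0,0]

```text
time: 22.0
tool_pos: [439.0, 172.0, 140.2]
tcp_rot: [3.142, 0.002, 0.171]
contact_force: [0.9, 0.1, -2.1]
grip_width: 53.7
finger_force: 30.0
```

>>> arm_command:
  gripper: [48,48,48,48,48]
  dp:
    - [0.19,0.94,0]
    - [0.18,0.94,0]
    - [0.19,0.94,0]
    - [0.18,0.94,0]
    - [0.19,0.94,0]
  twist: [0,0,0,0,0]

```text
time: 22.62
tool_pos: [481.9, 60.3, 140.2]
tcp_rot: [-3.141, 0.002, 0.171]
contact_force: [0.4, 0.2, -2.7]
grip_width: 54.0
finger_force: 30.0
```

>>> arm_command:
  gripper: [48,48,48,48,48]
  dp:
    - [0.18,0.94,0]
    - [0.19,0.94,0]
    - [0.19,0.94,0]
    - [0,0,0]
    - [0,0,0]
  twist: [0,0,0,0,0]

```text
time: 23.25
tool_pos: [507.5, -5.5, 140.6]
tcp_rot: [-3.141, 0.002, 0.171]
contact_force: [-0.2, 0.4, -1.8]
grip_width: 53.8
finger_force: 30.0
```

>>> arm_command:
  gripper: [48,48,48,48,48]
  dp:
    - [0,0,0]
    - [0,0,0]
    - [0,0,0]
    - [0,0,0]
    - [0,0,0]
  twist: [0,0,0,0,0]

```text
time: 23.88
tool_pos: [508.4, -6.0, 141.5]
tcp_rot: [3.142, -0.0, 0.171]
contact_force: [-0.7, -0.7, -1.4]
grip_width: 53.9
finger_force: 30.0
```

```bash
cat >> h.py <<'E'
def edges(img,cols=(280,300,330,350)):
    W=cam("wrist"); g=cv2.cvtColor(img,cv2.COLOR_RGB2GRAY).astype(int)
    for c in cols:
        d=np.abs(np.diff(g[110:180,c])); print(c,[(110+i,int(g[110+i,c]),int(g[111+i,c])) for i in np.where(d>14)[0]])
E
python3 - <<'E'
from h import *
go((509.3,-6,11),H[2]); img=capture("wrist"); np.save("w7.npy",img); edges(img)
W=cam("wrist"); z=get_obs()["tool_pos"][2]
for v in (160,163,166,169): print(v,toH(ray(W,(315,v),z+12),tframe())[0])
for v in (136,139,142,145,148): print(v,toH(ray(W,(315,v),68),tframe())[0])
E
```

```text
after twist 0.00: dp 0.04 0.00 5.22
280 [(np.int64(117), 126, 74), (np.int64(118), 74, 46), (np.int64(120), 46, 101), (np.int64(121), 101, 122), (np.int64(139), 124, 93), (np.int64(140), 93, 52), (np.int64(141), 52, 37), (np.int64(165), 30, 55), (np.int64(173), 57, 76), (np.int64(174), 76, 172)]
300 [(np.int64(117), 125, 73), (np.int64(118), 73, 46), (np.int64(120), 47, 100), (np.int64(121), 100, 121), (np.int64(139), 120, 99), (np.int64(140), 99, 72), (np.int64(141), 72, 149), (np.int64(142), 149, 181), (np.int64(149), 186, 115), (np.int64(150), 115, 61), (np.int64(153), 62, 109), (np.int64(154), 109, 219), (np.int64(159), 229, 152), (np.int64(160), 152, 47), (np.int64(161), 47, 22), (np.int64(165), 22, 53)]
330 [(np.int64(118), 229, 209), (np.int64(119), 209, 122), (np.int64(120), 122, 96), (np.int64(121), 96, 118), (np.int64(139), 118, 97), (np.int64(140), 97, 68), (np.int64(141), 68, 149), (np.int64(142), 149, 179), (np.int64(146), 181, 132), (np.int64(147), 132, 109), (np.int64(149), 109, 59), (np.int64(150), 59, 27), (np.int64(153), 27, 54), (np.int64(154), 54, 132), (np.int64(159), 142, 102), (np.int64(160), 102, 44), (np.int64(161), 44, 19), (np.int64(165), 19, 44)]
350 [(np.int64(120), 227, 199), (np.int64(121), 199, 117), (np.int64(122), 117, 85), (np.int64(123), 85, 111), (np.int64(139), 114, 89), (np.int64(140), 89, 55), (np.int64(165), 22, 41), (np.int64(174), 53, 123), (np.int64(175), 123, 173)]
160 57.138097275087375
163 55.66346110093542
166 54.17980255606049
169 52.687038583062304
136 60.84166746388588
139 58.609347997392476
142 56.36369665048485
145 54.104593634278515
148 51.831917720483936
```

>>> arm_command:
  gripper: [48,48,48,48,48]
  dp:
    - [0.02,0,0.8]
    - [0,0,0.8]
    - [0,0,0.6]
    - [0,0,0.4]
    - [0,0,0.4]
  twist: [0,0,0,0,0]

```text
time: 24.55
tool_pos: [509.2, -6.1, 66.2]
tcp_rot: [3.141, -0.001, 0.171]
contact_force: [0.3, 0.0, -1.7]
grip_width: 53.4
finger_force: 30.0
```

>>> arm_command:
  gripper: [48,48,48,48,48]
  dp:
    - [0,0,0.3]
    - [0,0,0]
    - [0,0,0.4]
    - [0,0,0.4]
    - [0,0,0]
  twist: [0,0,0,0,0]

```text
time: 25.18
tool_pos: [508.2, -5.9, 38.0]
tcp_rot: [-3.141, 0.002, 0.171]
contact_force: [-1.1, -0.2, -1.4]
grip_width: 53.9
finger_force: 30.0
```

Run:
```python
from h import *
go((509.3,-6,26.5),H[2]); o=get_obs(); print(o["tool_pos"],o["contact_force"])
```

```text
after twist 0.00: dp 0.04 0.01 0.46
[508.16401257  -5.92656293  38.0187987 ] [-1.09413129 -0.22394745 -1.35769516]
```

>>> arm_command:
  gripper: [48,48,48,48,48]
  dp:
    - [0,0,0.3]
    - [0,0,0.14]
    - [0,0,0]
    - [0,0,0]
    - [0,0,0]
  twist: [0,0,0,0,0]

```text
time: 25.8
tool_pos: [509.0, -6.0, 28.2]
tcp_rot: [3.141, -0.0, 0.171]
contact_force: [0.6, -0.4, -1.4]
grip_width: 53.8
finger_force: 30.0
```

>>> arm_command:
  gripper: [60,70,70,70,70]
  dp:
    - [0,0,0]
    - [0,0,0]
    - [0,0,0]
    - [0,0,0]
    - [0,0,-1]
  twist: [0,0,0,0,0]

```text
time: 26.42
tool_pos: [507.5, -5.8, 51.9]
tcp_rot: [-3.14, 0.004, 0.171]
contact_force: [-0.6, -0.9, 1.2]
grip_width: 70.3
finger_force: 0.0
```

>>> arm_command:
  gripper: [75,75,91,91,91]
  dp:
    - [0,0,-1]
    - [0,0,-1]
    - [0,0,-1]
    - [0,0,-1]
    - [0,0,-0.6]
  twist: [0,0,0,0,0]

```text
time: 27.05
tool_pos: [509.2, -6.0, 169.2]
tcp_rot: [3.141, -0.002, 0.171]
contact_force: [-1.3, -0.2, -0.7]
grip_width: 90.8
finger_force: 0.0
```

Run:
```python
from h import *
img=capture("wrist"); np.save("w8.npy",img); blobT(img,38,smax=90)
C=cam("side");print(tframe());show([l for l in whites(C,capture("side"),10,amin=100,lo=140) if 380<l[1][0]<700 and abs(l[1][1])<400])
C=cam("scene");img=capture("scene");show([l for l in whites(C,img,10,amin=100,lo=140) if 380<l[1][0]<700])
go((432,-255,166),.361)
```

```text
px [315. 164.] x -48.6..90.1 y -50.3..48.0 c [20.8 -1.2] L 138.6 W 98.5 a 0.000
px [543. 112.] x 9.0..138.5 y -289.6..-127.8 c [  73.7 -208.9] L 148.4 W 73.8 a -1.062
(np.float64(509.8989350298787), np.float64(-6.148540972697848), np.float64(0.17111447539226954))
px [414. 313.] c [ 557.  -376.2] L 34.4 W 31.4 yaw -0.510
px [343. 297.] c [ 432.9 -253.8] L 110.8 W 53.5 yaw 0.363
px [394. 262.] c [ 623.6 -216.4] L 158.0 W 77.9 yaw -0.884
px [206. 338.] c [ 441.1 -437.4] L 64.8 W 64.4 yaw 0.710
px [310. 306.] c [ 618.3 -218.5] L 156.9 W 76.0 yaw -0.889
px [247. 280.] c [ 431.7 -253. ] L 109.4 W 54.9 yaw 0.359
px [418.  47.] c [419.5 925.8] L 333.1 W 240.9 yaw 1.063
after twist -2.18: dp -6.40 8.23 0.09
```

>>> arm_command:
  gripper: [91,91,91,91,91]
  dp:
    - [0,0,0]
    - [0,0,0]
    - [0,0,0]
    - [-0.71,0.91,0]
    - [-0.71,0.91,0]
  twist: [-0.73,-0.73,-0.72,0,0]

```text
time: 27.82
tool_pos: [490.8, -61.3, 166.5]
tcp_rot: [-3.14, 0.002, 0.362]
contact_force: [-0.5, -0.1, 0.2]
grip_width: 91.3
finger_force: 0.0
```

>>> arm_command:
  gripper: [91,91,91,91,91]
  dp:
    - [-0.71,0.91,0]
    - [-0.71,0.91,0]
    - [-0.71,0.91,0]
    - [-0.71,0.91,0]
    - [-0.71,0.91,0]
  twist: [0,0,0,0,0]

```text
time: 28.45
tool_pos: [448.0, -199.4, 166.6]
tcp_rot: [-3.14, 0.001, 0.361]
contact_force: [-0.6, -0.3, -0.7]
grip_width: 91.1
finger_force: 0.0
```

>>> arm_command:
  gripper: [91,91,91,91,91]
  dp:
    - [-0.71,0.91,0]
    - [-0.7,0.89,0]
    - [0,0,0]
    - [0,0,0]
    - [0,0,0]
  twist: [0,0,0,0,0]

```text
time: 29.08
tool_pos: [432.0, -252.5, 167.6]
tcp_rot: [-3.141, 0.0, 0.362]
contact_force: [-0.5, -0.4, -1.0]
grip_width: 90.8
finger_force: 0.0
```

Run:
```python
from h import *
print(get_obs()["tool_pos"],tframe()); img=capture("wrist"); cv2.imwrite("pics/w9.png",img[:,:,::-1])
blobT(img,10,smax=90)
```

```text
[ 431.95963327 -252.4770041   167.63620866] (np.float64(431.9596332731353), np.float64(-252.47700409672962), np.float64(0.3623082685744865))
px [508. 218.] x -60.3..1.2 y -289.5..-153.8 c [ -29.5 -221.7] L 136.3 W 61.5 a -1.570
px [315. 182.] x -54.3..55.2 y -27.0..27.4 c [0.4 0.3] L 109.5 W 54.3 a -0.005
px [74. 60.] x 69.0..174.5 y 153.6..315.2 c [121.7 234.6] L 162.8 W 105.5 a 1.571
```

>>> arm_command:
  gripper: [91,91,91,91,91]
  dp:
    - [0.02,0,1]
    - [0,0,1]
    - [0,0,1]
    - [0,0,1]
    - [0,0,1]
  twist: [0,0,0,0,0]

```text
time: 29.75
tool_pos: [432.7, -252.7, 42.3]
tcp_rot: [3.141, -0.0, 0.362]
contact_force: [0.2, 0.9, 0.5]
grip_width: 91.0
finger_force: 0.0
```

>>> arm_command:
  gripper: [91,91,48,48,48]
  dp:
    - [0,0,0.9]
    - [0,0,0.66]
    - [0,0,0]
    - [0,0,0]
    - [0,0,0]
  twist: [0,0,0,0,0]

```text
time: 30.38
tool_pos: [432.9, -253.5, 4.8]
tcp_rot: [3.14, -0.001, 0.362]
contact_force: [0.1, -0.3, -0.4]
grip_width: 65.3
finger_force: 0.0
```

>>> arm_command:
  gripper: [48,48,48,48,48]
  dp:
    - [0,0,0]
    - [0,0,0]
    - [0,0,0]
    - [0,0,-0.5]
    - [0,0,-1]
  twist: [0,0,0,0,0]

```text
time: 31.0
tool_pos: [431.6, -252.8, 41.6]
tcp_rot: [-3.14, 0.001, 0.361]
contact_force: [-0.7, -0.7, -0.1]
grip_width: 53.5
finger_force: 30.0
```

>>> arm_command:
  gripper: [48,48,48,48,48]
  dp:
    - [0,0,-1]
    - [0,0,-1]
    - [0,0,-1]
    - [0,0,-1]
    - [0,0,0]
  twist: [0,0,0,0,0]

```text
time: 31.62
tool_pos: [433.1, -254.0, 143.5]
tcp_rot: [3.138, -0.002, 0.361]
contact_force: [0.6, 0.1, -0.9]
grip_width: 53.2
finger_force: 30.0
```

Run:
```python
from h import *
go((509.3,-6,141),H[2])
```

```text
after twist 2.18: dp 4.69 -9.26 0.10
```

>>> arm_command:
  gripper: [48,48,48,48,48]
  dp:
    - [0,0,0]
    - [0,0,0]
    - [0,0,0]
    - [0.47,-0.92,0]
    - [0.47,-0.92,0]
  twist: [0.73,0.73,0.72,0,0]

```text
time: 32.25
tool_pos: [447.1, -203.2, 140.4]
tcp_rot: [-3.14, 0.001, 0.17]
contact_force: [0.4, -0.6, -0.7]
grip_width: 53.3
finger_force: 30.0
```

>>> arm_command:
  gripper: [48,48,48,48,48]
  dp:
    - [0.47,-0.92,0]
    - [0.47,-0.92,0]
    - [0.47,-0.92,0]
    - [0.47,-0.93,0]
    - [0.47,-0.92,0]
  twist: [0,0,0,0,0]

```text
time: 32.88
tool_pos: [485.4, -79.4, 140.4]
tcp_rot: [-3.141, 0.002, 0.171]
contact_force: [0.7, -0.5, 0.0]
grip_width: 53.2
finger_force: 30.0
```

>>> arm_command:
  gripper: [48,48,48,48,48]
  dp:
    - [0.47,-0.93,0]
    - [0.47,-0.92,0]
    - [0.46,-0.93,0]
    - [0,0,0]
    - [0,0,0]
  twist: [0,0,0,0,0]

```text
time: 33.5
tool_pos: [508.0, -6.4, 140.8]
tcp_rot: [-3.142, 0.001, 0.171]
contact_force: [0.5, -0.5, -0.5]
grip_width: 53.5
finger_force: 30.0
```

>>> arm_command:
  gripper: [48,48,48,48,48]
  dp:
    - [0,0,0]
    - [0,0,0]
    - [0,0,0]
    - [0,0,0]
    - [0,0,0]
  twist: [0,0,0,0,0]

```text
time: 34.12
tool_pos: [508.6, -6.0, 141.5]
tcp_rot: [3.142, -0.0, 0.171]
contact_force: [-0.9, -0.4, -1.3]
grip_width: 53.6
finger_force: 30.0
```

Run:
```python
from h import *
go((509.3,-6,11),H[2]); img=capture("wrist"); np.save("w10.npy",img); edges(img)
W=cam("wrist"); z=get_obs()["tool_pos"][2]; print(z)
for v in (160,163,166,169): print(v,toH(ray(W,(315,v),z+6.5),tframe())[0])
for v in (136,139,142,145,148): print(v,toH(ray(W,(315,v),68),tframe())[0])
```

```text
after twist 0.00: dp 0.03 0.01 5.22
280 [(np.int64(117), 124, 84), (np.int64(118), 84, 52), (np.int64(120), 45, 80), (np.int64(121), 80, 119), (np.int64(131), 123, 89), (np.int64(132), 89, 114), (np.int64(140), 121, 67), (np.int64(141), 67, 38), (np.int64(159), 39, 75), (np.int64(160), 75, 113), (np.int64(162), 122, 141), (np.int64(163), 141, 198), (np.int64(164), 198, 220)]
300 [(np.int64(117), 123, 84), (np.int64(118), 84, 51), (np.int64(120), 46, 80), (np.int64(121), 80, 118), (np.int64(140), 121, 80), (np.int64(141), 80, 64), (np.int64(144), 62, 123), (np.int64(145), 123, 176), (np.int64(152), 185, 142), (np.int64(153), 142, 65), (np.int64(154), 65, 40), (np.int64(157), 55, 108), (np.int64(158), 108, 218), (np.int64(160), 212, 149), (np.int64(161), 149, 121), (np.int64(162), 121, 143), (np.int64(163), 143, 202), (np.int64(164), 202, 224)]
330 [(np.int64(119), 218, 148), (np.int64(120), 148, 90), (np.int64(121), 90, 114), (np.int64(140), 107, 73), (np.int64(145), 65, 171), (np.int64(148), 182, 131), (np.int64(149), 131, 107), (np.int64(153), 107, 57), (np.int64(154), 57, 25), (np.int64(158), 26, 127), (np.int64(162), 113, 134), (np.int64(163), 134, 194), (np.int64(164), 194, 216)]
350 [(np.int64(120), 225, 210), (np.int64(121), 210, 127), (np.int64(122), 127, 61), (np.int64(123), 61, 107), (np.int64(140), 100, 59), (np.int64(160), 54, 107), (np.int64(162), 117, 139), (np.int64(163), 139, 200), (np.int64(164), 200, 220)]
141.48744958164082
160 56.20420997745629
163 54.67378422684258
166 53.13399315241125
169 51.58475052474624
136 60.84169147674743
139 58.60976389811776
142 56.36450453990205
145 54.10579359393488
148 51.8335098121707
```

>>> arm_command:
  gripper: [48,48,48,48,48]
  dp:
    - [0.02,0,0.8]
    - [0,0,0.8]
    - [0,0,0.6]
    - [0,0,0.4]
    - [0,0,0.4]
  twist: [0,0,0,0,0]

```text
time: 34.8
tool_pos: [509.4, -5.9, 66.2]
tcp_rot: [3.141, -0.001, 0.171]
contact_force: [-0.3, 0.2, -1.1]
grip_width: 53.4
finger_force: 30.0
```

>>> arm_command:
  gripper: [48,48,48,48,48]
  dp:
    - [0,0,0.3]
    - [0,0,0.3]
    - [0,0,0.2]
    - [0,0,0.15]
    - [0,0,0]
  twist: [0,0,0,0,0]

```text
time: 35.42
tool_pos: [509.1, -5.9, 42.7]
tcp_rot: [3.142, -0.0, 0.171]
contact_force: [-0.1, 1.2, -0.4]
grip_width: 53.7
finger_force: 30.0
```

>>> arm_command:
  gripper: [48,60,70,70,70]
  dp:
    - [0,0,0]
    - [0,0,0]
    - [0,0,0]
    - [0,0,0]
    - [0,0,0]
  twist: [0,0,0,0,0]

```text
time: 36.05
tool_pos: [509.1, -5.9, 42.8]
tcp_rot: [3.142, -0.0, 0.171]
contact_force: [0.3, 0.2, -0.6]
grip_width: 69.9
finger_force: 0.0
```

>>> arm_command:
  gripper: [75,75,91,91,91]
  dp:
    - [0,0,-1]
    - [0,0,-1]
    - [0,0,-1]
    - [0,0,-1]
    - [0,0,-1]
  twist: [0,0,0,0,0]

```text
time: 36.67
tool_pos: [508.9, -5.8, 168.6]
tcp_rot: [3.142, -0.0, 0.171]
contact_force: [0.6, -0.3, -1.1]
grip_width: 90.6
finger_force: 0.0
```

Run:
```python
from h import *
img=capture("wrist"); b=capture("side")
print(get_obs()["tool_pos"])
o=np.zeros((600,800,3),np.uint8); o[:400,:460]=cv2.resize(img[100:300,200:430],(460,400)); o[400:,:]=0
o[:400,460:]=cv2.resize(b[140:290,210:338],(340,400)); cv2.imwrite("pics/w11.png",o[:400,:,::-1])
C=cam("scene"); s=capture("scene"); hsv=cv2.cvtColor(s,cv2.COLOR_RGB2HSV); print(hsv[125:141,380].tolist())
print(ray(C,(380,133),6))
```

```text
[510.57329565  -6.08032511 170.20218285]
[[106, 53, 140], [90, 14, 128], [94, 14, 128], [94, 16, 129], [90, 16, 128], [90, 12, 128], [90, 14, 128], [90, 15, 122], [90, 11, 95], [80, 24, 65], [90, 20, 63], [105, 17, 61], [90, 20, 77], [99, 16, 112], [90, 16, 128], [90, 13, 116]]
[488.22161998 429.79554902   6.        ]
```

View pics/w11.png

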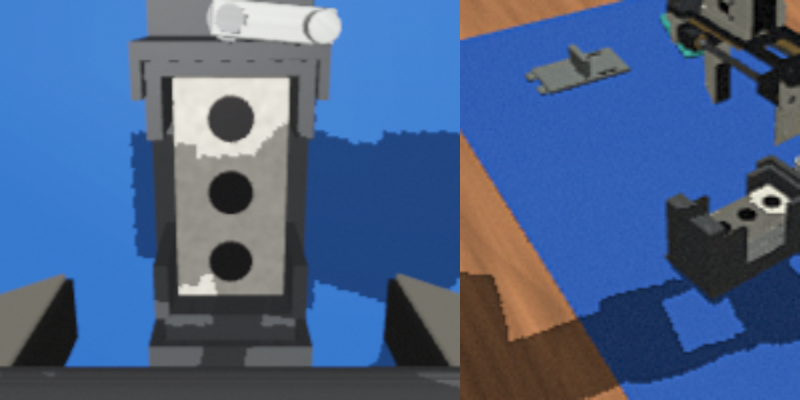

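>>> arm_command:
  gripper: [91,91,91,91,91]
  dp:
    - [0.11,-0.96,0]
    - [0.11,-0.96,0]
    - [0.11,-0.96,0]
    - [0.11,-0.96,0]
    - [0.11,-0.96,0]
  twist: [0,0,0,0,0]

```text
time: 37.45
tool_pos: [501.3, 115.4, 166.2]
tcp_rot: [-3.141, 0.002, 0.171]
contact_force: [1.0, -1.2, 0.4]
grip_width: 91.3
finger_force: 0.0
```

>>> arm_command:
  gripper: [91,91,91,91,91]
  dp:
    - [0.11,-0.96,0]
    - [0.11,-0.96,0]
    - [0.11,-0.96,0]
    - [0.11,-0.96,0]
    - [0.11,-0.96,0]
  twist: [0,0,0,0,0]

```text
time: 38.08
tool_pos: [494.5, 235.9, 166.1]
tcp_rot: [3.141, 0.002, 0.171]
contact_force: [0.4, -0.6, -0.4]
grip_width: 90.7
finger_force: 0.0
```

>>> arm_command:
  gripper: [91,91,91,91,91]
  dp:
    - [0.11,-0.96,0]
    - [0.11,-0.96,0]
    - [0.11,-0.96,0]
    - [0.11,-0.96,0]
    - [0.11,-0.96,0]
  twist: [0,0,0,0,0]

```text
time: 38.7
tool_pos: [487.7, 356.3, 165.8]
tcp_rot: [3.141, 0.003, 0.171]
contact_force: [0.6, -0.7, -0.1]
grip_width: 90.9
finger_force: 0.0
```

>>> arm_command:
  gripper: [91,91,91,91,91]
  dp:
    - [0.11,-0.96,0]
    - [0.11,-0.96,0]
    - [0.1,-0.9,0]
    - [0,0,0]
    - [0,0,0]
  twist: [0,0,0,0,0]

```text
time: 39.33
tool_pos: [484.0, 426.0, 166.5]
tcp_rot: [3.14, 0.002, 0.171]
contact_force: [-0.1, -1.1, 0.0]
grip_width: 90.8
finger_force: 0.0
```

Run:
```python
from h import *
print(get_obs()["tool_pos"],tframe()); img=capture("wrist"); cv2.imwrite("pics/w12.png",img[:,:,::-1])
blobT(img,6,smax=70)
```

```text
[483.99098055 425.95037705 166.50646812] (np.float64(483.99098055208316), np.float64(425.9503770478951), np.float64(0.17105335214672412))
px [ 14. 191.] x -62.2..43.2 y 292.2..364.1 c [-16.3 325.6] L 111.3 W 46.4 a -0.308
px [310. 176.] x -62.1..75.7 y -36.2..45.3 c [6.  5.4] L 132.7 W 68.1 a -0.138
```

View pics/w12.png

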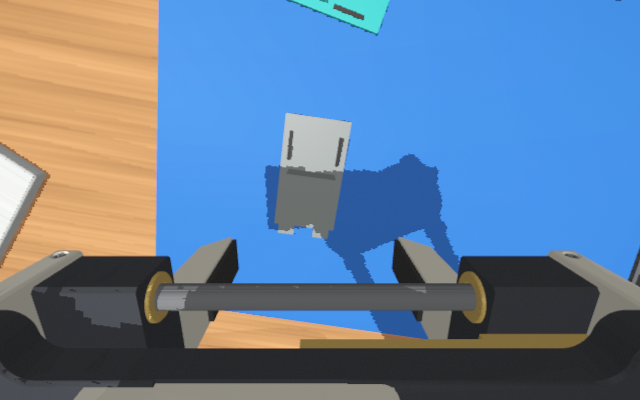

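>>> arm_command:
  gripper: [91,91,91,91,91]
  dp:
    - [0,0,0]
    - [0,0,0]
    - [0.38,-0.24,0]
    - [0,0,0]
    - [0,0,0]
  twist: [0.8,0.78,0,0,0]

```text
time: 40.0
tool_pos: [493.5, 432.4, 167.6]
tcp_rot: [3.141, 0.0, 0.033]
contact_force: [0.7, -0.1, -0.6]
grip_width: 90.9
finger_force: 0.0
```

```bash
sed -i 's/m\[238:\]=0/m[242:]=0/' h.py
python3 - <<'E'
from h import *
print(get_obs()["tool_pos"],tframe()); img=capture("wrist"); np.save("w13.npy",img)
blobT(img,6,smax=70)
g=cv2.cvtColor(img,cv2.COLOR_RGB2GRAY); print(g[150:215,315].tolist()); W=cam("wrist")
for p in ((0,0,32),(5,0,32),(-5,0,32),(5,0,6)):
    T=tframe(); print(p,proj(W,[*fromH(p[:2],T),p[2]]))
E
```

```text
[493.50839438 432.37137002 167.56037336] (np.float64(493.5083943770742), np.float64(432.3713700198105), np.float64(0.032621306972094866))
px [ 26. 219.] x -67.7..-0.3 y 285.2..367.0 c [-44.3 323.5] L 71.0 W 69.5 a -0.307
px [315. 184.] x -67.4..61.9 y -34.0..33.9 c [-2.8 -0.1] L 129.3 W 68.1 a 0.001
[193, 193, 193, 192, 193, 192, 192, 192, 191, 192, 192, 191, 191, 190, 190, 191, 191, 138, 111, 112, 111, 112, 111, 112, 111, 111, 111, 111, 111, 111, 112, 93, 89, 88, 87, 88, 88, 108, 110, 112, 112, 110, 110, 110, 109, 111, 109, 110, 111, 111, 110, 111, 110, 111, 110, 110, 110, 110, 110, 111, 110, 109, 110, 109, 110]
(0, 0, 32) [314.95820791 191.31957103]
(5, 0, 32) [314.96171028 186.55184431]
(-5, 0, 32) [314.95474021 196.0401013 ]
(5, 0, 6) [314.95841605 180.50710946]
```

>>> arm_command:
  gripper: [91,91,91,91,91]
  dp:
    - [0,0,1]
    - [0,0,1]
    - [0,0,1]
    - [0,0,1]
    - [0,0,1]
  twist: [0,0,0,0,0]

```text
time: 40.67
tool_pos: [493.4, 432.8, 42.1]
tcp_rot: [3.142, -0.0, 0.033]
contact_force: [0.9, 0.1, 0.7]
grip_width: 91.1
finger_force: 0.0
```

>>> arm_command:
  gripper: [91,91,44,44,44]
  dp:
    - [0,0,0.8]
    - [0,0,0.34]
    - [0,0,0]
    - [0,0,0]
    - [0,0,0]
  twist: [0,0,0,0,0]

```text
time: 41.3
tool_pos: [494.1, 433.4, 15.3]
tcp_rot: [-3.141, -0.002, 0.033]
contact_force: [-0.6, -0.6, 0.1]
grip_width: 65.1
finger_force: 0.0
```

>>> arm_command:
  gripper: [44,44,44,44,44]
  dp:
    - [0,0,0]
    - [0,0,0]
    - [0,0,0]
    - [0,0,-0.5]
    - [0,0,-1]
  twist: [0,0,0,0,0]

```text
time: 41.92
tool_pos: [492.9, 432.6, 51.4]
tcp_rot: [3.14, 0.002, 0.033]
contact_force: [-0.1, 0.4, -0.8]
grip_width: 49.6
finger_force: 30.0
```

>>> arm_command:
  gripper: [44,44,44,44,44]
  dp:
    - [0,0,-1]
    - [0,0,-1]
    - [0,0,-1]
    - [0,0,-1]
    - [0,0,0]
  twist: [0,0,0,0,0]

```text
time: 42.55
tool_pos: [494.6, 433.8, 154.4]
tcp_rot: [-3.139, -0.004, 0.033]
contact_force: [0.5, -0.6, -1.4]
grip_width: 49.7
finger_force: 30.0
```

Run:
```python
from h import *
print(get_obs()["tool_pos"],get_obs()["grip_width"]); go((*fromH((-125,0)),140),H[2]); print(fromH((-125,0)))
```

```text
[494.62891357 433.81492997 154.40000773] 49.688041124996516
after twist -1.58: dp -7.41 17.43 0.58
[386.32311353 -27.17098113]
```

>>> arm_command:
  gripper: [44,44,44,44,44]
  dp:
    - [0,0,0]
    - [0,0,0]
    - [-0.41,0.97,0]
    - [-0.41,0.97,0]
    - [-0.41,0.97,0]
  twist: [-0.79,-0.79,0,0,0]

```text
time: 43.18
tool_pos: [474.8, 355.0, 150.3]
tcp_rot: [3.141, 0.002, 0.171]
contact_force: [-0.5, 0.3, -1.0]
grip_width: 49.7
finger_force: 30.0
```

>>> arm_command:
  gripper: [44,44,44,44,44]
  dp:
    - [-0.41,0.97,0]
    - [-0.41,0.97,0]
    - [-0.41,0.97,0]
    - [-0.41,0.97,0]
    - [-0.41,0.97,0]
  twist: [0,0,0,0,0]

```text
time: 43.8
tool_pos: [444.9, 226.9, 150.7]
tcp_rot: [3.141, 0.002, 0.171]
contact_force: [-0.3, -0.6, -1.2]
grip_width: 50.1
finger_force: 30.0
```

>>> arm_command:
  gripper: [44,44,44,44,44]
  dp:
    - [-0.41,0.97,0]
    - [-0.41,0.97,0]
    - [-0.41,0.97,0]
    - [-0.41,0.97,0]
    - [-0.41,0.97,0]
  twist: [0,0,0,0,0]

```text
time: 44.42
tool_pos: [415.0, 98.9, 150.9]
tcp_rot: [-3.141, 0.002, 0.171]
contact_force: [0.9, -0.6, -1.9]
grip_width: 49.6
finger_force: 30.0
```

>>> arm_command:
  gripper: [44,44,44,44,44]
  dp:
    - [-0.41,0.97,0]
    - [-0.41,0.97,0]
    - [-0.41,0.97,0]
    - [-0.41,0.97,0]
    - [-0.4,0.9,0]
  twist: [0,0,0,0,0]

```text
time: 45.05
tool_pos: [385.1, -27.3, 151.0]
tcp_rot: [-3.141, 0.001, 0.171]
contact_force: [-0.1, -1.2, -1.5]
grip_width: 49.6
finger_force: 30.0
```

>>> arm_command:
  gripper: [44,44,44,44,44]
  dp:
    - [0,0,0]
    - [0,0,0]
    - [0,0,0]
    - [0,0,0]
    - [0,0,0]
  twist: [0,0,0,0,0]

```text
time: 45.68
tool_pos: [386.1, -26.4, 151.7]
tcp_rot: [3.142, -0.0, 0.172]
contact_force: [0.2, 0.2, -0.7]
grip_width: 49.5
finger_force: 30.0
```

Run:
```python
from h import *
o=get_obs();print(o["tool_pos"],o["grip_width"],toH(o["tool_pos"]),o["joint_positions"])
```

```text
[386.10238713 -26.36111899 151.70309168] 49.51071902660954 [-125.07969462    0.83561092] [-2.66921171e-01  1.80529883e-01  1.98461269e+00  4.50633386e-05
  9.76361224e-01  1.13207944e+00]
```

>>> arm_command:
  gripper: [44,44,44,44,44]
  dp:
    - [0,0.03,0.8]
    - [0,0,0.8]
    - [0,0,0.3]
    - [0,0,0.1]
    - [0,0,0.1]
  twist: [0,0,0,0,0]

```text
time: 46.3
tool_pos: [386.5, -27.5, 99.7]
tcp_rot: [3.141, -0.001, 0.171]
contact_force: [-4.0, -0.8, 5.8]
grip_width: 49.4
finger_force: 30.0
```

>>> arm_command:
  gripper: [44,44,44,44,44]
  dp:
    - [0,0,0.1]
    - [0,0,0.1]
    - [0,0,0.1]
    - [0,0,0.1]
    - [0,0,0]
  twist: [0,0,0,0,0]

```text
time: 46.92
tool_pos: [385.1, -27.5, 89.5]
tcp_rot: [-3.141, 0.002, 0.171]
contact_force: [-6.8, -1.8, 5.4]
grip_width: 49.1
finger_force: 30.0
```

>>> arm_command:
  gripper: [44,44,44,44,44]
  dp:
    - [0,0,-1]
    - [0,0,-1]
    - [0,0,-0.5]
    - [0,0,0]
    - [0,0,0]
  twist: [0,0,0,0,0]

```text
time: 47.55
tool_pos: [385.9, -27.4, 151.4]
tcp_rot: [-3.141, 0.0, 0.171]
contact_force: [-0.5, -0.7, -1.2]
grip_width: 49.8
finger_force: 30.0
```

Run:
```python
from h import *
o=get_obs();print(o["tool_pos"],o["grip_width"])
img=capture("wrist"); np.save("w14.npy",img); s=capture("side")
W=cam("wrist"); tp=o["tool_pos"]; T=tframe()
g=cv2.cvtColor(img,cv2.COLOR_RGB2GRAY); print(g[90:200,300].tolist())
for th in (0,.1,.15,.2,.25,.3):
    r=[]
    for x,z in((62,0),(62,6)):
        X=x*np.cos(th)-(z-23)*np.sin(th); Z=x*np.sin(th)+(z-23)*np.cos(th)+9
        r.append(proj(W,[*fromH((X,0),T),tp[2]+Z])[1].round(1))
    print(th,r)
o=np.zeros((450,800,3),np.uint8); o[:,:400]=cv2.resize(img[80:305,215:415],(400,450)); o[:,400:]=cv2.resize(s[130:265,230:350],(400,450)); cv2.imwrite("pics/w14.png",o[:,:,::-1])
```

```text
[385.93635067 -27.3747448  151.37188463] 49.80792409279815
[255, 255, 255, 255, 255, 255, 255, 255, 255, 255, 255, 255, 255, 255, 255, 255, 255, 255, 255, 255, 255, 255, 255, 255, 255, 255, 255, 255, 255, 255, 255, 254, 194, 94, 64, 64, 86, 148, 157, 157, 157, 156, 155, 104, 73, 144, 154, 130, 120, 120, 91, 80, 90, 114, 120, 119, 120, 169, 177, 177, 176, 176, 176, 176, 176, 177, 176, 176, 176, 176, 176, 176, 177, 176, 176, 176, 177, 176, 176, 176, 176, 177, 176, 176, 176, 177, 176, 176, 176, 176, 176, 176, 177, 176, 176, 177, 176, 176, 177, 176, 176, 176, 176, 176, 176, 176, 177, 176, 176, 176]
0 [np.float64(143.7), np.float64(145.0)]
0.1 [np.float64(141.4), np.float64(143.8)]
0.15 [np.float64(140.6), np.float64(143.6)]
0.2 [np.float64(140.1), np.float64(143.8)]
0.25 [np.float64(140.0), np.float64(144.3)]
0.3 [np.float64(140.1), np.float64(145.1)]
```

View pics/w14.png

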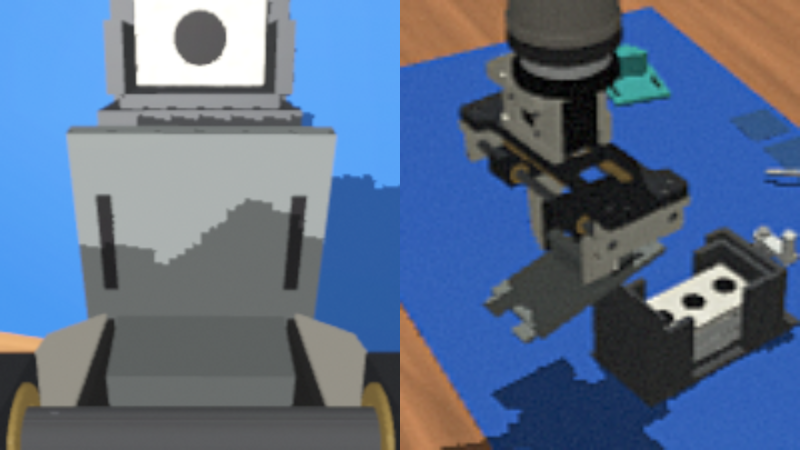

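>>> arm_command:
  gripper: [44,44,44,44,44]
  dp:
    - [0.8,0,0]
    - [0.9,0,0]
    - [0.9,0,0]
    - [0.9,0,0]
    - [0.9,0,0]
  twist: [0,0,0,0,0]

```text
time: 48.28
tool_pos: [495.0, -8.5, 150.9]
tcp_rot: [-3.141, 0.001, 0.171]
contact_force: [-0.1, 0.0, -1.2]
grip_width: 49.8
finger_force: 30.0
```

>>> arm_command:
  gripper: [44,44,44,44,44]
  dp:
    - [0.9,0,0]
    - [0.03,0,0]
    - [0,0,0.6]
    - [0,0,0.5]
    - [0,0,0]
  twist: [0,0,0,0,0]

```text
time: 48.9
tool_pos: [516.0, -4.7, 122.7]
tcp_rot: [-3.14, 0.003, 0.171]
contact_force: [0.1, 1.0, -0.4]
grip_width: 49.5
finger_force: 30.0
```

>>> arm_command:
  gripper: [44,44,44,44,44]
  dp:
    - [0,0,0]
    - [0,0,0]
    - [0,0,0]
    - [0,0,0]
    - [0,0,0]
  twist: [0,0,0,0,0]

```text
time: 49.52
tool_pos: [517.5, -4.8, 124.3]
tcp_rot: [3.142, -0.0, 0.171]
contact_force: [-0.3, 0.7, -1.4]
grip_width: 50.0
finger_force: 30.0
```

Run:
```python
from h import *
o=get_obs();print(o["tool_pos"],toH(o["tool_pos"]))
img=capture("wrist"); s=capture("side"); cv2.imwrite("pics/s15.png",s[:,:,::-1]); cv2.imwrite("pics/w15.png",img[:,:,::-1])
D=cam("side")
# predicted tab tip/lip pixels in the side view, for offsets
for n,p in (("lip -y end",(-62,-32,86)),):
    print(n,proj(D,[*fromH(p[:2]),p[2]]))
hsv=cv2.cvtColor(img,cv2.COLOR_RGB2GRAY)
print(hsv[90:190,300].tolist())
```

```text
[517.51127562  -4.7582317  124.30959141] [ 8.08872416 -0.23814583]
lip -y end [308.03876216 224.11087345]
[127, 126, 126, 126, 126, 126, 127, 126, 126, 126, 127, 126, 125, 126, 125, 125, 130, 129, 129, 128, 127, 128, 128, 128, 128, 129, 128, 128, 128, 139, 154, 156, 168, 159, 156, 155, 133, 125, 125, 85, 53, 47, 48, 48, 48, 47, 81, 118, 101, 94, 93, 67, 66, 89, 93, 88, 92, 136, 144, 143, 143, 143, 143, 143, 144, 143, 143, 144, 143, 143, 143, 143, 143, 143, 143, 143, 143, 143, 143, 143, 143, 143, 143, 144, 143, 143, 143, 143, 142, 144, 143, 144, 143, 142, 143, 143, 144, 143, 143, 143]
```

>>> arm_command:
  gripper: [44,44,44,44,44]
  dp:
    - [0,0,0.35]
    - [0,0,0.3]
    - [0,0,0.2]
    - [0,0,0.2]
    - [0,0,0]
  twist: [0,0,0,0,0]

```text
time: 50.25
tool_pos: [517.2, -4.7, 97.5]
tcp_rot: [-3.141, 0.001, 0.171]
contact_force: [-0.9, 0.4, -2.0]
grip_width: 49.7
finger_force: 30.0
```

>>> arm_command:
  gripper: [44,44,44,44,44]
  dp:
    - [0,0,0]
    - [0,0,0]
    - [0,0,0]
    - [0,0,0]
    - [0,0,0]
  twist: [0,0,0,0,0]

```text
time: 50.88
tool_pos: [517.5, -4.8, 98.1]
tcp_rot: [3.142, -0.0, 0.171]
contact_force: [-1.1, 0.1, -1.7]
grip_width: 49.5
finger_force: 30.0
```

>>> arm_command:
  gripper: [44,44,44,44,44]
  dp:
    - [-0.12,0,0]
    - [-0.12,0,0]
    - [-0.12,0,0]
    - [-0.1,0,0]
    - [0,0,0]
  twist: [0,0,0,0,0]

```text
time: 51.5
tool_pos: [506.0, -6.8, 98.0]
tcp_rot: [3.142, -0.0, 0.171]
contact_force: [-1.2, -0.5, -1.0]
grip_width: 49.6
finger_force: 30.0
```

Run:
```python
from h import *
o=get_obs();print(o["tool_pos"],toH(o["tool_pos"]),o["contact_force"],o["moment"])
s=capture("side"); w=capture("wrist"); b=capture("scene")
o=np.zeros((560,800,3),np.uint8); o[:,:400]=cv2.resize(s[160:272,270:350],(400,560),interpolation=2); o[:280,400:]=cv2.resize(w[90:300,200:430],(400,280)); o[280:,400:]=cv2.resize(b[180:257,270:380],(400,280),interpolation=2); cv2.imwrite("pics/m16.png",o[:,:,::-1])
```

```text
[506.01229992  -6.7616489   98.04209183] [-3.58345724 -0.2555874 ] [-1.16828086 -0.50870259 -0.98231725] [-0.02476108  0.1154671   0.00385904]
```

View pics/m16.png

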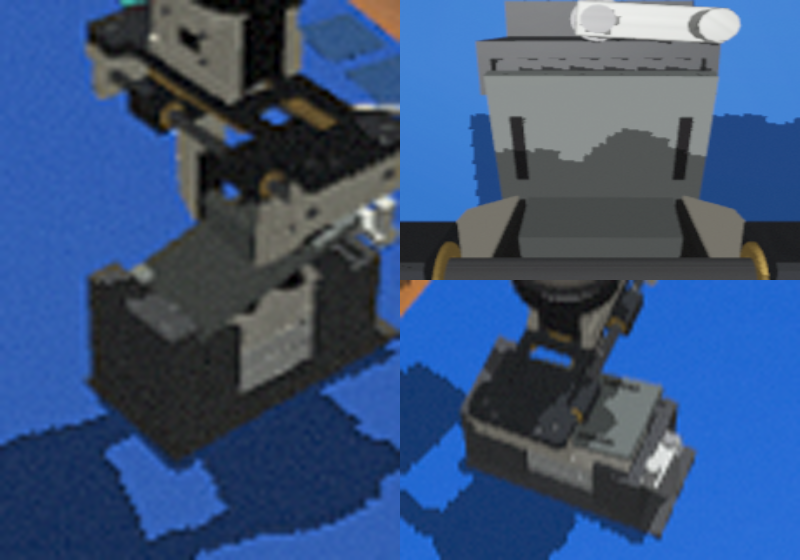

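>>> arm_command:
  gripper: [44,44,44,44,44]
  dp:
    - [0,0,-0.12]
    - [0,0,-0.12]
    - [0,0,-0.12]
    - [0,0,0]
    - [0,0,0]
  twist: [0,0,0,0,0]

```text
time: 52.28
tool_pos: [505.9, -6.7, 106.8]
tcp_rot: [-3.141, 0.001, 0.171]
contact_force: [0.0, -0.3, -5.3]
grip_width: 49.6
finger_force: 30.0
```

>>> arm_command:
  gripper: [44,44,44,44,44]
  dp:
    - [0,0,0.2]
    - [0,0,0.2]
    - [0.02,0,0.1]
    - [0.03,0,0.1]
    - [0.03,0,0.1]
  twist: [0,0,0,0,0]

```text
time: 52.9
tool_pos: [509.5, -6.4, 90.2]
tcp_rot: [3.141, -0.003, 0.171]
contact_force: [3.3, 1.0, 5.4]
grip_width: 49.5
finger_force: 30.0
```

>>> arm_command:
  gripper: [44,44,44,44,44]
  dp:
    - [0.03,0,0.1]
    - [0.03,0,0.1]
    - [0,0,0.05]
    - [0,0,0]
    - [0,0,0]
  twist: [0,0,0,0,0]

```text
time: 53.52
tool_pos: [509.5, -6.2, 83.2]
tcp_rot: [3.141, 0.0, 0.171]
contact_force: [2.2, 0.7, 3.5]
grip_width: 49.4
finger_force: 30.0
```

>>> arm_command:
  gripper: [44,44,44,44,44]
  dp:
    - [0,0,0.04]
    - [0,0,0.04]
    - [0,0,0]
    - [0,0,0]
    - [0,0,0]
  twist: [0,0,0,0,0]

```text
time: 54.15
tool_pos: [509.8, -6.1, 81.6]
tcp_rot: [3.141, -0.001, 0.171]
contact_force: [3.5, 1.2, 7.5]
grip_width: 49.6
finger_force: 30.0
```

Run:
```python
from h import *
w=capture("wrist"); np.save("w17.npy",w); g=cv2.cvtColor(w,cv2.COLOR_RGB2GRAY); W=cam("wrist"); o=get_obs(); print(o["tool_pos"],o["contact_force"],o["moment"])
print(g[100:190,300].tolist())
# expected end-edge row & width if seated flat
T=tframe()
for z in (72,74,78): print(z,proj(W,[*fromH((62,0)),z]),proj(W,[*fromH((62,34)),z])[0]-proj(W,[*fromH((62,-34)),z])[0])
print(proj(W,[*fromH((72,0)),74]),proj(W,[*fromH((64.5,0)),74]))
r=[i for i in range(152,176,4)]
for i in r: print(i,np.where(np.abs(np.diff(g[i,200:430].astype(int)))>12)[0]+200)
```

```text
[509.83005422  -6.13486424  81.55894857] [ 4.17096757 -0.0402416   7.80839938] [ 0.07058342 -0.10964326  0.00319   ]
[185, 198, 202, 204, 205, 207, 200, 201, 203, 205, 203, 205, 206, 206, 207, 209, 209, 212, 214, 217, 219, 221, 221, 222, 192, 107, 49, 47, 48, 116, 125, 126, 125, 125, 125, 125, 126, 125, 124, 125, 123, 124, 124, 124, 124, 123, 85, 135, 161, 164, 164, 163, 163, 163, 163, 163, 163, 163, 162, 162, 162, 162, 161, 162, 161, 161, 161, 160, 161, 161, 161, 160, 160, 161, 160, 160, 160, 160, 160, 159, 158, 158, 158, 159, 158, 158, 157, 157, 157, 158]
72 [314.62860817 145.13712369] -123.19869120347926
74 [314.62502693 145.5815771 ] -124.63728756417936
78 [314.61760755 146.50236796] -127.61768176739821
[314.63216303 126.72109996] [314.62678615 140.93203186]
152 [245 246 247 249 250 253 376 377 378 380 381]
156 [246 247 249 250 253 254 376 377 379 380]
160 [246 247 251 252 253 254 375 376 377 379 380]
164 [246 247 251 252 253 254 375 376 377 379 380 387]
168 [246 247 248 250 251 253 254 375 376 377 379 380]
172 [247 249 254 375]
```

>>> arm_command:
  gripper: [44,44,44,44,44]
  dp:
    - [0,0,0.05]
    - [0,0,0]
    - [0,0,0]
    - [0,0,0]
    - [0,0,0]
  twist: [0,0,0,0,0]

```text
time: 54.82
tool_pos: [509.9, -6.1, 81.5]
tcp_rot: [3.141, -0.001, 0.171]
contact_force: [-0.2, 0.0, 17.0]
grip_width: 49.6
finger_force: 30.0
```

>>> arm_command:
  gripper: [50,60,70,70,70]
  dp:
    - [0,0,0]
    - [0,0,0]
    - [0,0,0]
    - [0,0,0]
    - [0,0,0]
  twist: [0,0,0,0,0]

```text
time: 55.45
tool_pos: [509.3, -6.1, 79.6]
tcp_rot: [-3.141, 0.001, 0.171]
contact_force: [-0.2, 0.8, -0.1]
grip_width: 69.6
finger_force: 0.0
```

>>> arm_command:
  gripper: [70,70,70,60,60]
  dp:
    - [0,0,-0.5]
    - [0,0,-1]
    - [0,0,-1]
    - [0,0,-1]
    - [0,0,0]
  twist: [0,0,0,0,0]

```text
time: 56.08
tool_pos: [510.9, -6.3, 169.9]
tcp_rot: [3.14, -0.005, 0.171]
contact_force: [-0.6, -0.2, -0.8]
grip_width: 60.4
finger_force: 0.0
```

Run:
```python
from h import *
W=cam("wrist"); w=capture("wrist"); np.save("w18.npy",w); o=get_obs(); print(o["tool_pos"])
hsv=cv2.cvtColor(w,cv2.COLOR_RGB2HSV); g=hsv[...,2]
for c in(285,345): print(c,[(100+i,int(g[100+i,c]),int(g[101+i,c])) for i in np.where(np.abs(np.diff(g[100:200,c].astype(int)))>14)[0]])
for n,p in (("lid end top",(62,0,72)),("wall72",(72,0,74)),("wall64.5",(64.5,0,74)),("lid edge y",(40,34,72)),("lid edge -y",(40,-34,72)),("x30",(30,34,72)),("post",(81,-34,104.5))): print(n,proj(W,[*fromH(p[:2]),p[2]]).round(1))
for r in (165,175,185,195): print(r,[(200+i,int(g[r,200+i]),int(g[r,201+i])) for i in np.where(np.abs(np.diff(g[r,200:430].astype(int)))>20)[0]])
m=((hsv[...,1]<40)&(g>170)).astype(np.uint8); m[200:]=0; n,_,st,ce=cv2.connectedComponentsWithStats(m)
print([(st[i].tolist(),ce[i].round(1).tolist()) for i in range(1,n) if st[i][4]>60])
```

```text
[509.97044482  -6.15986176 168.36866788]
285 [(np.int64(100), 181, 153), (np.int64(119), 148, 103), (np.int64(120), 103, 64), (np.int64(122), 59, 119), (np.int64(123), 119, 144), (np.int64(132), 133, 116), (np.int64(134), 127, 161), (np.int64(135), 161, 184), (np.int64(154), 184, 127), (np.int64(155), 127, 80), (np.int64(177), 53, 37), (np.int64(189), 33, 93)]
345 [(np.int64(100), 168, 142), (np.int64(104), 137, 226), (np.int64(105), 226, 250), (np.int64(122), 240, 170), (np.int64(123), 170, 137), (np.int64(135), 140, 175), (np.int64(155), 178, 109), (np.int64(156), 109, 69), (np.int64(168), 59, 40), (np.int64(189), 33, 79), (np.int64(190), 79, 101)]
lid end top [314.2 134. ]
wall72 [314.2 121.7]
wall64.5 [314.2 131.1]
lid edge y [274.5 160.2]
lid edge -y [353.8 160.3]
x30 [275.  171.7]
post [361.8 110.5]
165 [(np.int64(271), 233, 195), (np.int64(272), 195, 139), (np.int64(274), 146, 171), (np.int64(281), 169, 121), (np.int64(282), 121, 73), (np.int64(286), 83, 159), (np.int64(287), 159, 182), (np.int64(341), 178, 152), (np.int64(342), 152, 97), (np.int64(343), 97, 67), (np.int64(346
[... 307 characters left out ...]
177), (np.int64(328), 177, 152), (np.int64(329), 152, 127), (np.int64(341), 103, 78), (np.int64(342), 78, 42), (np.int64(346), 34, 85), (np.int64(353), 110, 138)]
185 [(np.int64(265), 231, 196), (np.int64(266), 196, 149), (np.int64(275), 137, 113), (np.int64(282), 83, 50), (np.int64(286), 33, 84), (np.int64(341), 103, 73), (np.int64(342), 73, 33), (np.int64(345), 34, 58), (np.int64(346), 58, 91), (np.int64(352), 103, 126)]
195 [(np.int64(265), 231, 204), (np.int64(266), 204, 161), (np.int64(275), 148, 125), (np.int64(276), 125, 104), (np.int64(352), 103, 135)]
[([453, 42, 173, 145, 9735], [541.6, 115.2]), ([302, 100, 67, 24, 1192], [333.4, 112.7]), ([274, 136, 81, 48, 2922], [313.2, 154.8])]
```

>>> arm_command:
  gripper: [36,36,36,36,36]
  dp:
    - [0.84,0.34,0]
    - [0.84,0.34,0]
    - [0.83,0.34,0]
    - [0.83,0.34,0]
    - [0,0,0]
  twist: [0,0,0,0,0]

```text
time: 56.75
tool_pos: [597.8, -25.6, 165.8]
tcp_rot: [-3.141, 0.002, 0.171]
contact_force: [-0.0, 1.6, -0.3]
grip_width: 36.3
finger_force: 0.0
```

>>> arm_command:
  gripper: [36,36,36,36,36]
  dp:
    - [0,0,1]
    - [0,0,1]
    - [0,0,0.7]
    - [0,0,0.5]
    - [0,0,0]
  twist: [0,0,0,0,0]

```text
time: 57.38
tool_pos: [596.6, -25.2, 86.5]
tcp_rot: [-3.141, 0.002, 0.171]
contact_force: [0.8, -0.1, 0.3]
grip_width: 36.0
finger_force: 0.0
```

>>> arm_command:
  gripper: [8,8,8,8,8]
  dp:
    - [0,0,0]
    - [0,0,0]
    - [0,0,0]
    - [0,0,0]
    - [0,0,0]
  twist: [0,0,0,0,0]

```text
time: 58.0
tool_pos: [597.8, -24.7, 88.0]
tcp_rot: [-3.141, -0.001, 0.171]
contact_force: [-1.7, 5.0, 4.0]
grip_width: 11.0
finger_force: 30.0
```

Run:
```python
from h import *
o=get_obs();print(o["tool_pos"],toH(o["tool_pos"]),o["contact_force"],o["grip_width"])
```

```text
[597.81023651 -24.72406149  87.99249753] [ 83.81898977 -33.57707728] [-1.67891401  4.97434075  4.04387075] 10.990260192527428
```

>>> arm_command:
  gripper: [8,8,8,8,8]
  dp:
    - [-0.4,-0.05,0]
    - [-0.37,-0.17,0]
    - [-0.3,-0.27,0]
    - [-0.21,-0.35,0]
    - [-0.1,-0.37,0]
  twist: [0,0,0,0,0]

```text
time: 58.62
tool_pos: [557.3, -5.4, 87.9]
tcp_rot: [3.136, 0.003, 0.171]
contact_force: [-5.5, -13.0, 3.8]
grip_width: 10.9
finger_force: 30.0
```

>>> arm_command:
  gripper: [8,8,8,8,8]
  dp:
    - [0,-0.1,0]
    - [0,-0.08,0]
    - [0,-0.04,0]
    - [0,0,0]
    - [0,0,0]
  twist: [0,0,0,0,0]

```text
time: 59.25
tool_pos: [556.2, 1.3, 87.7]
tcp_rot: [3.138, 0.004, 0.171]
contact_force: [-6.3, -8.5, 6.5]
grip_width: 11.2
finger_force: 30.0
```

Run:
```python
from h import *
o=get_obs();print(o["tool_pos"],toH(o["tool_pos"]),o["contact_force"],o["grip_width"])
```

```text
[556.19785573   1.3101955   87.71833579] [47.24371525 -0.84143821] [-6.25231294 -8.47211851  6.48069757] 11.16460931126742
```

>>> arm_command:
  gripper: [8,8,8,8,8]
  dp:
    - [0,-0.05,0]
    - [0,0,0]
    - [0,0,0]
    - [0,0,0]
    - [0,0,0]
  twist: [0,0,0,0,0]

```text
time: 59.88
tool_pos: [556.2, 2.7, 87.7]
tcp_rot: [3.138, 0.003, 0.171]
contact_force: [-6.2, -8.5, 5.4]
grip_width: 10.9
finger_force: 30.0
```

>>> arm_command:
  gripper: [30,30,30,30,30]
  dp:
    - [0,0,0]
    - [0,0,0]
    - [0,0,0]
    - [0,0,-0.5]
    - [0,0,-1]
  twist: [0,0,0,0,0]

```text
time: 60.5
tool_pos: [556.9, 5.3, 125.2]
tcp_rot: [-3.141, 0.002, 0.171]
contact_force: [-0.3, -0.2, 0.1]
grip_width: 29.9
finger_force: 0.0
```

>>> arm_command:
  gripper: [60,60,60,60,60]
  dp:
    - [-0.5,0,-1]
    - [-0.5,0,-1]
    - [0,0,-1]
    - [0,0,0]
    - [0,0,0]
  twist: [0,0,0,0,0]

```text
time: 61.12
tool_pos: [532.4, 1.1, 199.5]
tcp_rot: [-3.141, 0.001, 0.171]
contact_force: [0.6, -0.0, -0.6]
grip_width: 59.8
finger_force: 0.0
```

Run:
```python
from h import *
W=cam("wrist"); w=capture("wrist"); o=get_obs(); print(o["tool_pos"],o["contact_force"])
hsv=cv2.cvtColor(w,cv2.COLOR_RGB2HSV); g=hsv[...,2]
for n,p in (("lid end top",(62,0,72)),("wall72",(72,0,74)),("lid edge y",(40,34,72)),("lid edge -y",(40,-34,72)),("post0",(47,0,104.5)),("post.15",(81-33.6,-5.1,104.5)),("pivot",(81,0,86))): print(n,proj(W,[*fromH(p[:2]),p[2]]).round(1))
for c in(280,290,345): print(c,[(100+i,int(g[100+i,c]),int(g[101+i,c])) for i in np.where(np.abs(np.diff(g[100:230,c].astype(int)))>14)[0]])
for r in range(105,190,8): print(r,[(240+i,int(g[r,240+i]),int(g[r,241+i])) for i in np.where(np.abs(np.diff(g[r,240:390].astype(int)))>18)[0]])
```

```text
[532.23358993   1.03708853 199.07970475] [-0.28552276 -0.04718765  0.26330008]
lid end top [318.2 154.9]
wall72 [318.3 144.5]
lid edge y [283.2 177.5]
lid edge -y [353.  177.6]
post0 [318.5 178.1]
post.15 [324.4 177.6]
pivot [318.4 135.9]
280 [(np.int64(119), 248, 218), (np.int64(120), 218, 201), (np.int64(139), 208, 138), (np.int64(140), 138, 73), (np.int64(145), 66, 145), (np.int64(153), 155, 100), (np.int64(154), 100, 123), (np.int64(161), 129, 89), (np.int64(162), 89, 71), (np.int64(168), 66, 85), (np.int64(169), 85, 133), (np.int64(170), 133, 156), (np.int64(220), 162, 202), (np.int64(221), 202, 238)]
290 [(np.int64(119), 249, 212), (np.int64(120), 212, 170), (np.int64(137), 158, 126), (np.int64(138), 126, 78), (np.int64(145), 67, 145), (np.int64(154), 153, 123), (np.int64(155), 123, 168), (np.int64(156), 168, 194), (np.int64(170), 195, 142), (np.int64(171), 142, 115), (np.int64(173), 105, 71), (np.int64(203), 92, 111)]
345 [(np.int64(119), 250, 182), (np.int64(120), 182, 150), (np.int64(137), 150, 121), (np.int64(138), 121, 79), (np.int64(144), 68, 83), (np.int64(145), 83, 140)
[... 2686 characters left out ...]
64(288), 114, 95), (np.int64(289), 95, 58), (np.int64(290), 58, 38), (np.int64(293), 51, 97), (np.int64(309), 114, 140), (np.int64(310), 140, 167), (np.int64(311), 167, 240), (np.int64(323), 255, 214), (np.int64(324), 214, 131), (np.int64(342), 115, 87), (np.int64(343), 87, 48), (np.int64(346), 40, 64), (np.int64(347), 64, 101), (np.int64(354), 116, 151)]
185 [(np.int64(273), 245, 209), (np.int64(274), 209, 162), (np.int64(280), 162, 125), (np.int64(281), 125, 79), (np.int64(289), 104, 69), (np.int64(290), 69, 39), (np.int64(293), 52, 97), (np.int64(342), 114, 81), (np.int64(343), 81, 39), (np.int64(346), 37, 79), (np.int64(347), 79, 108), (np.int64(353), 99, 139), (np.int64(354), 139, 161)]
```

```bash
python3 -c "
from plant import *
print(close_job())"
```

```text
the job is handed in; nothing more can be done
None
```

I rebuilt the battery and handed the job in at about 61 s of the 210 s allowed. I found two packs on the bench; they and the spacer are in the pocket, the lid is hooked and seated, and the latch is closed to its stop. The hand-in returned no verdict, so this rests on the last camera and force readings.

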